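# Clear, wet-wipe and tidy the desk whiteboard

## Robot

A 7-joint arm with a two-finger parallel gripper is mounted at the origin on the work surface. World frame = base frame: x ahead of the robot, y to its left, z up, the work surface at z = 0. Lengths are in m, angles in degrees, forces in N, time in s.
With the tool pointing down it reaches from about 0.425 to 0.825 m from the base axis. Payload 3.6 kg.
Tool frame: the origin (TCP) lies at the very end of the fingers, on their centre line; the grasp point (between the pads) lies 19 mm behind it; z points along the fingers, y is the line along which they close (so a half turn about z gives the same grasp; the last joint's range is limited). The gripper opens to 93 mm and grips with 3 to 60 N. Pads are 15 mm wide; open, the fingers measure 128 mm over their backs; the gripper's body (75 mm by 188 mm) begins 65 mm behind the grasp point.
Start: joints at [65.575, 35.231, -0.722, 81.555, 0.464, 63.22, -2.315], TCP at [0.253, -0.599, 0.219] pointing down, gripper open.
Joint ranges: [-178.69, 178.69], [-17.37, 117.87], [-77.05, 75.6], [15.02, 138.74], [-78.02, 258.01], [0.78, 113.62], [-162.83, 162.83]. Speed limits (degrees/s): [159.86, 159.86, 180, 180, 180, 180, 180].

## Interface

Orientations are given as a 3x3 rotation matrix whose columns are the frame's x, y, z axes.
In Python, from cell import r, optics gives the robot as it stands.
- The arm moves only by the tool send_rows, never from a script. Its argument "steps" is a list of rows, each an object of numbers: "tx", "ty", "tz": the shift along the tool's x, y, z in units of 40 mm (1.0 is 40 mm); "yaw": the turn about the tool's z in units of 6 degrees (1.0 is 6 degrees). A call has 1 to 20 rows; each row is the pose to reach, as a shift and turn from the pose commanded when the call began, along the tool's axes at that moment; what a row does not reach only later rows make up. A row lasts 1/12 s, in which the tool goes at most 41.7 mm and 7.16 degrees, less where a joint would pass 70% of its speed; a pose out of reach is approached as far as the arm can. A call with a gripper value outside its range is refused whole. "fingers" is the opening, from 0 (shut) to 1 (fully open), set as the call begins (left out, the last holds). The fingers move at their own pace and stop on an object; "squeeze" is the grip in N (left out, the last holds). Time passes only in rows, so rows that repeat a pose let the fingers close. It gives the time, the measured TCP pose, the force, the opening and the grip force at its end, in the units of the state.
- r.get_state(): the state, without advancing time (a new reading comes with each control period).
- optics.read_camera(name): name is "scene" or "top" or "wrist"; returns the picture (480x640x3 uint8, blue, green, red); there is no depth.
- optics.camera_params(name): a dict with "K" (3x3 intrinsics, pixels), "eye" and "orientation" of the camera in the world. Camera axes: x right, y down, z forward; pixel columns grow to the right and rows downward; lengths in m; the calibration is good to about 2 mm. A picture is of the moment at which its call begins: read the wrist's pose just before it. camera_params takes no time and is no camera call; for the wrist camera it gives the pose at the moment of the call.
- r.hand_in(): hands the job in; it is judged then, once.
The state is a dict: "time": time; "joint_pos": joint angles; "joint_velocities": joint speeds; "joint_efforts": joint torques, N m; "position": TCP position; "ee_rot": TCP orientation; "force": force on the tool from outside, world axes, zero at the start; "moment": the same for the moment, N m; "gripper_width": opening from 0.0 (shut) to 1.0 (fully open); "gripper_force": force on a finger pad.
Only numpy, scipy, OpenCV 4.12 (cv2) and the standard library are available. Lean on these libraries where they do the work, as an engineer would, in place of code of your own. Each camera call takes 0.05 s, during which the arm holds its last target. There are 200 camera calls.

## Task

Clear the desk whiteboard: lay every board marker in the long narrow tray and every stapler in the square bin. Then take the felt eraser, wet its felt by pushing it down fully on the cleaner dispenser's sprung nozzle cap and letting the cap come back up, and wipe the whole length of the whiteboard from its left end to its right end (the robot's left and right), the eraser's long side across the strip and its felt flat on the glass. Finally put the eraser back flat in its own tray, and leave the mug, the pencil cup and the book where they are.

Things in the scene. Friction and masses are not known exactly. Their poses are not given: they have to be found in the camera images.
- board: flat white glass desk whiteboard, a strip 150 mm deep (its x) by 370 mm long (its y) by 12 mm thick, fixed on the desk; origin: centre of its underside; the glass is 12 mm above it; +y is its left end as the robot sees it
- marker_tray: long narrow grey open tray, 85 mm (x) by 165 mm (y), 30 mm high outside, walls and floor 3 mm, fixed; origin: centre of its underside; the markers lie in it along its y
- stapler_bin: square grey open bin, 140 mm (x) by 140 mm (y), 32 mm high outside, walls and floor 3 mm, fixed; origin: centre of its underside; staplers lie in it along its y
- eraser_tray: the eraser's own shallow aluminium tray, 85 mm (x) by 165 mm (y), 14 mm high outside, walls and floor 3 mm, fixed; origin: centre of its underside; the eraser lies in it along its y
- eraser: whiteboard eraser, 130 mm long (x), 52 mm wide (y), 53 mm high: grey felt 0 to 16 mm, black plastic back to 28 mm, black grip ridge 112 mm long and 30 mm wide from 28 to 53 mm; 0.1 to 0.16 kg; origin: centre of the felt's underside, z up through the ridge
- pump: white push-down cleaner bottle, 72 mm across, on a black foot 92 mm across stuck to the desk; black sprung nozzle cap 60 mm across on top, with a steel face, 152 mm above the desk when up; origin: centre of its underside
- pump_cap (a joint): travel of the nozzle cap, m: 0 up, 0.010 fully down; it starts to move at 3 N, is at the bottom with 8 N, and springs back up by itself; the eraser's weight alone does not move it
- pump_top (a point): centre of the nozzle cap's top face (moves down with the cap)
- marker1: board marker lying on the whiteboard (may be absent), 135 mm long (x): white round barrel 18 mm across; black 20 mm square cap with rounded edges over the +x 45 mm, and a like 10 mm plug at the -x end, so that it does not roll; about 35 g; origin: middle of its underside, its axis 10 mm above
- marker1_mid (a point): middle of that marker, on its axis
- marker2: board marker lying on the whiteboard (may be absent), 135 mm long (x): white round barrel 18 mm across; black 20 mm square cap with rounded edges over the +x 45 mm, and a like 10 mm plug at the -x end, so that it does not roll; about 35 g; origin: middle of its underside, its axis 10 mm above
- marker2_mid (a point): middle of that marker, on its axis
- marker3: board marker lying on the whiteboard (may be absent), 135 mm long (x): white round barrel 18 mm across; black 20 mm square cap with rounded edges over the +x 45 mm, and a like 10 mm plug at the -x end, so that it does not roll; about 35 g; origin: middle of its underside, its axis 10 mm above
- marker3_mid (a point): middle of that marker, on its axis
- stapler1: black stapler standing on the whiteboard (may be absent), 110 mm long (x), base 36 mm wide and 8 mm thick; above it the arm, 28 mm wide, rising gently to the front (+x): at mid-length it spans 27 to 45 mm above the base's underside, 50 mm at the front; open gap under the arm except at the rear; about 0.17 kg; origin: centre of its underside
- stapler1_mid (a point): middle of that stapler, 25 mm above its underside
- stapler2: black stapler standing on the whiteboard (may be absent), 110 mm long (x), base 36 mm wide and 8 mm thick; above it the arm, 28 mm wide, rising gently to the front (+x): at mid-length it spans 27 to 45 mm above the base's underside, 50 mm at the front; open gap under the arm except at the rear; about 0.17 kg; origin: centre of its underside
- stapler2_mid (a point): middle of that stapler, 25 mm above its underside
- mug: blue mug, 80 mm across, 92 mm high, beyond the whiteboard: leave alone; origin: centre of its underside
- pencil_cup: dark steel cup 78 mm across, 98 mm high, with pencils up to 175 mm high: leave alone; origin: centre of its underside
- book: paperback lying flat, 125 x 190 x 22 mm: leave alone; origin: centre of its underside

How it is judged:
By the outcome, as a careful person would: the job done as asked, in the order asked, and still so for the second after the job is handed in, with the robot touching nothing.
Of marker1, marker2, marker3 only 2 to 3 are there at a start; the rules pass over those that are not, and their reading is None.
Of stapler1, stapler2 only 1 to 2 are there at a start; the rules pass over those that are not, and their reading is None.
At some moment in a run one of marker1, marker2, marker3, stapler1, stapler2 may be knocked a few centimetres aside while the robot is not near it.
It also fails if it takes over 208 s, if anything falls off the work surface, if the arm or the gripper's body presses on something with over 40 N, if the wrist force passes 120 N, or if a joint passes its speed limit or range.

## Working session

There is one attempt and no reset: what is moved stays moved. The work goes in short steps, Python scripts to look and compute and a tool call to move; the robot and the scene stay as the last step left them, time stands still between calls to the robot, and variables do not carry over. Pictures are saved under pics/ and viewed, at most 14 in all, crops included, and the job is handed in when it is done.

Besides the shell and the picture viewer there is one more tool, called by a JSON object that holds its "fn" and its "kwargs". send_rows: Moves the arm, as the interface text tells. Its arguments: {"type":"object","properties":{"steps":{"type":"array","items":{"type":"object","properties":{"tx":{"type":"number"},"ty":{"type":"number"},"tz":{"type":"number"},"yaw":{"type":"number"}}}},"fingers":{"type":"number"},"squeeze":{"type":"number"}},"required":["steps"]}

```bash
ls; mkdir -p pics; python3 - <<'E'
from cell import r, optics
import cv2
for n in("scene","top"):
    cv2.imwrite(f"pics/{n}0.png",optics.read_camera(n)); p=optics.camera_params(n); print(n,p)
s=r.get_state();print(s["time"],s["position"],s["ee_rot"],s["gripper_width"],s["force"])
E
```

```text
pics
scene {'K': array([[435.48568429,   0.        , 316.22755779],
       [  0.        , 435.48568429, 241.4584782 ],
       [  0.        ,   0.        ,   1.        ]]), 'eye': array([1.16388873, 0.52614919, 0.71923965]), 'orientation': array([[-0.67994495,  0.45280527, -0.57675146],
       [ 0.73324083,  0.41372978, -0.53961611],
       [-0.00572176, -0.78980697, -0.61332879]])}
top {'K': array([[454.21574057,   0.        , 308.57368727],
       [  0.        , 454.21574057, 239.16086607],
       [  0.        ,   0.        ,   1.        ]]), 'eye': array([ 0.56956289, -0.01781674,  1.18809897]), 'orientation': array([[ 0.01992246, -0.99783348,  0.06270121],
       [-0.99962518, -0.0187019 ,  0.01999341],
       [-0.01877746, -0.06307603, -0.99783206]])}
0.1 [ 0.25274406 -0.59808174  0.21760681] [[ 9.21093524e-01  3.89340257e-01 -9.40273813e-04]
 [ 3.89341389e-01 -9.21091135e-01  2.09861526e-03]
 [-4.90024691e-05 -2.29910844e-03 -9.99997356e-01]] 0.9961478576354394 [0.72113398 1.05512248 0.34787974]
```

View pics/top0.png

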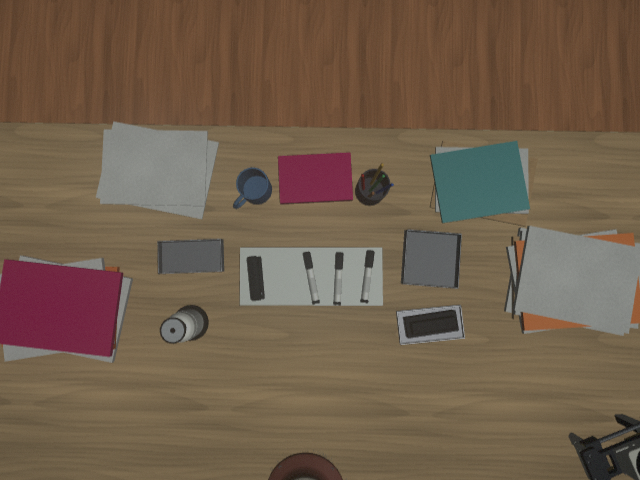

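View pics/scene0.png

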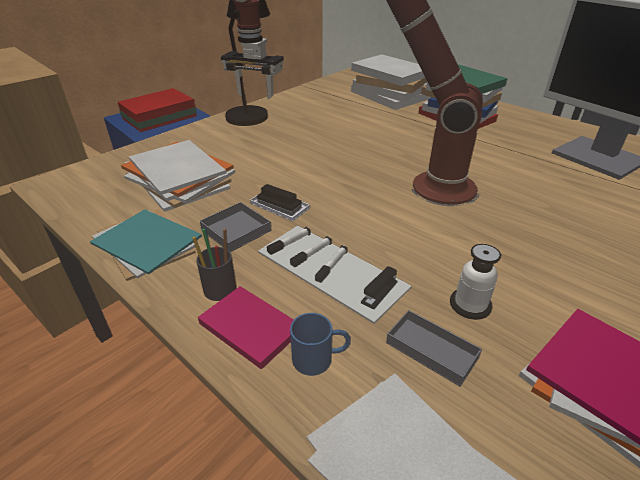

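```bash
cat > h.py <<'E'
from cell import r, optics
import cv2, numpy as np
def cast(n,uv,z,p=None):
    p=p or optics.camera_params(n)
    d=p["orientation"]@np.linalg.inv(p["K"])@np.array([uv[0],uv[1],1.0])
    return (p["eye"]+d*(z-p["eye"][2])/d[2])
def project(n,P,p=None):
    p=p or optics.camera_params(n)
    c=p["orientation"].T@(np.array(P)-p["eye"]); return (p["K"]@c/c[2])[:2]
def comps(mask,amin,box=None):
    if box: 
        m=np.zeros_like(mask);x0,y0,x1,y1=box;m[y0:y1,x0:x1]=mask[y0:y1,x0:x1];mask=m
    cs,_=cv2.findContours(mask,cv2.RETR_EXTERNAL,cv2.CHAIN_APPROX_NONE)
    return [c for c in cs if cv2.contourArea(c)>=amin]
def world_rect(c,z,n="top"):
    """min-area rectangle of a contour cast on plane z: centre, long, short (mm), heading of long axis deg"""
    W=np.array([cast(n,q[0],z)[:2] for q in c],np.float32)*1000
    (cx,cy),(w,h),a=cv2.minAreaRect(W)
    if w<h: w,h,a=h,w,a+90
    return np.round([cx,cy,w,h,(a+90)%180-90],1)
E
python3 - <<'E'
from h import *
im=cv2.imread("pics/top0.png"); g=im.max(2); hsv=cv2.cvtColor(im,cv2.COLOR_BGR2HSV)
dark=(g<70).astype(np.uint8)*255
for name,box,z in(("boardthings",(243,244,380,308),.03),("eraser",(397,305,466,346),.056)):
    for c in comps(dark,8,box): print(name,cv2.boundingRect(c),world_rect(c,z))
lowsat=((hsv[...,1]<40)&(g>60)).astype(np.uint8)*255
for box,z in(((225,235,395,315),.012),((392,300,470,350),.014)):
    for c in comps(lowsat,200,box): print("light",cv2.boundingRect(c),world_rect(c,z))
trays=((hsv[...,1]<60)&(g<140)).astype(np.uint8)*255
for box in((150,230,232,280),(395,222,468,295)):
    for c in comps(trays,300,box): print("tray",cv2.boundingRect(c),world_rect(c,.031))
big=cv2.resize(im[215:355,150:475],None,fx=2.4,fy=2.4,interpolation=cv2.INTER_CUBIC)
cv2.imwrite("pics/crop1.png",big)
E
```

```text
boardthings (312, 300, 7, 4) [484.1 -14.4  15.9   5.4 -77.5]
boardthings (361, 299, 7, 4) [ 489.6 -137.8   16.2    5.4   79.9]
boardthings (247, 256, 17, 44) [541.7 139.2 110.2  35.9   6.7]
boardthings (335, 253, 8, 16) [589.4 -71.8  38.2  17.8   0.9]
boardthings (303, 252, 10, 17) [589.5   7.4  41.4  18.   12.4]
boardthings (365, 251, 9, 17) [ 595.7 -149.6   41.    19.5   -6.4]
eraser (403, 310, 56, 28) [ 439.2 -298.3  129.4   51.5  -80.3]
light (240, 247, 143, 59) [548.8  -2.  368.  149.7 -88.8]
light (396, 305, 69, 40) [ 431.8 -308.3  166.2   86.5  -83.1]
tray (157, 238, 67, 36) [594.  307.8 170.7  86.  -86.8]
tray (401, 229, 61, 60) [ 599.6 -305.6  145.6  141.2   86.6]
```

View pics/crop1.png

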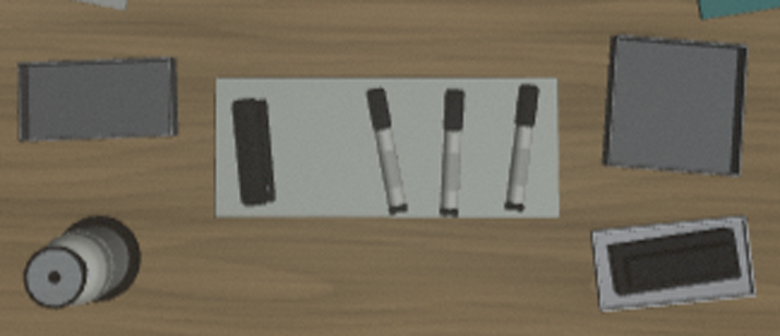

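```bash
cat >> h.py <<'E'
def look(save=None):
    """markers and stapler(s) on the board from the top view: middle x,y (mm), heading"""
    im=optics.read_camera("top")
    if save: cv2.imwrite(save,im)
    d=(im.max(2)<78).astype(np.uint8)*255
    pts=[]
    for c in comps(d,5,(225,225,395,330)):
        print("dark",world_rect(c,.03),"area",cv2.contourArea(c))
def go(x,y,z,heading):
    """shift in mm to units, from measured pose"""
    s=r.get_state(); R=s["ee_rot"]; d=R.T@(np.array([x,y,z])/1000-s["position"])*1000
    cur=np.degrees(np.arctan2(R[1,0],R[0,0])); t=(heading-cur+90)%180-90
    print(f"to ({x},{y},{z},{heading}) tx {d[0]/40:.2f} ty {d[1]/40:.2f} tz {d[2]/40:.2f} yaw {-t/6:.2f} rows {np.linalg.norm(d)/41.7:.1f} | up100: tz {-100/40:.2f}")
def st():
    s=r.get_state();R=s["ee_rot"]
    print("t",s["time"],"pos",np.round(s["position"]*1000,1),"head",round(np.degrees(np.arctan2(R[1,0],R[0,0])),1),"F",np.round(s["force"],1),"w",round(s["gripper_width"]*93,1),"gf",s["gripper_force"],"j7",round(s["joint_pos"][6],0))
E
python3 - <<'E'
from h import *
look("pics/top1.png")
im=cv2.imread("pics/top1.png"); g=cv2.cvtColor(im,cv2.COLOR_BGR2GRAY)
print("B plug", cast("top",(337.1,302.9),.022)*1000)
hs=cv2.cvtColor(im,cv2.COLOR_BGR2HSV)
m=((hs[...,1]<45)&(hs[...,2]>90)&(hs[...,2]<160)).astype(np.uint8)*255
for c in comps(m,80,(155,310,192,348)):
    print("pump",cv2.minEnclosingCircle(c),cast("top",cv2.minEnclosingCircle(c)[0],.152)*1000)
for n,uv in(("top",(173.5,330)),("scene",(486,252))): print(n,cast(n,uv,.152)*1000)
sc=cv2.imread("pics/scene0.png"); cv2.imwrite("pics/sp.png",cv2.resize(np.hstack([im[300:350,150:215],sc[235:285,455:520]]),None,fx=6,fy=6,interpolation=cv2.INTER_CUBIC))
go(551,-144.6,100,-6.3)
E
```

```text
dark [482.1 -68.5  18.3   6.9  80. ] area 9.5
dark [484.1 -14.3  15.8   5.8 -79.4] area 8.5
dark [ 489.8 -136.8   18.3    5.4   79.9] area 10.0
dark [541.8 139.3 110.5  36.1   6.7] area 549.5
dark [588.1 -71.9  40.7  17.8   0.9] area 103.0
dark [589.3   7.4  41.9  18.   12.5] area 98.0
dark [ 596.  -149.2   43.3   20.3    0.6] area 110.0
B plug [481.54808191 -70.35722746  22.        ]
pump ((172.0, 330.0), 11.401854515075684) [422.26643347 308.87253517 152.        ]
pump ((179.93563842773438, 326.9521484375), 15.07701587677002) [429.51623797 291.02266621 152.        ]
top [422.34336019 305.4486005  152.        ]
scene [421.30813337 308.29895184 152.        ]
to (551,-144.6,100,-6.3) tx 11.28 ty -7.54 tz 2.96 yaw 4.87 rows 13.3 | up100: tz -2.50
```

View pics/sp.png

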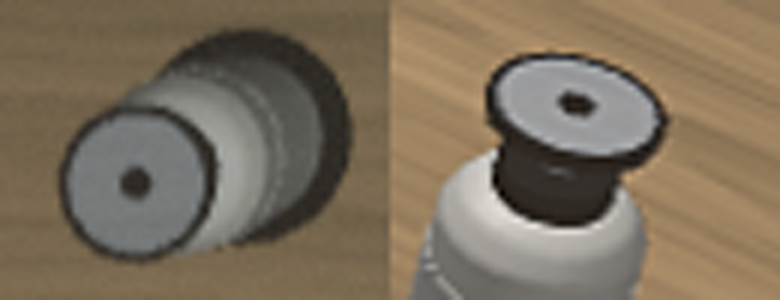

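{"fn": "send_rows", "kwargs": {"fingers": 0.5, "squeeze": 15, "steps": [{"tx":3,"ty":-2,"tz":0.5,"yaw":1},{"tx":11.28,"ty":-7.54,"tz":2.5,"yaw":4.87},{"tx":11.28,"ty":-7.54,"tz":2.5,"yaw":4.87},{"tx":11.28,"ty":-7.54,"tz":2.5,"yaw":4.87},{"tx":11.28,"ty":-7.54,"tz":2.5,"yaw":4.87},{"tx":11.28,"ty":-7.54,"tz":2.5,"yaw":4.87},{"tx":11.28,"ty":-7.54,"tz":2.5,"yaw":4.87},{"tx":11.28,"ty":-7.54,"tz":2.5,"yaw":4.87},{"tx":11.28,"ty":-7.54,"tz":2.5,"yaw":4.87},{"tx":11.28,"ty":-7.54,"tz":2.5,"yaw":4.87},{"tx":11.28,"ty":-7.54,"tz":2.5,"yaw":4.87},{"tx":11.28,"ty":-7.54,"tz":2.5,"yaw":4.87},{"tx":11.28,"ty":-7.54,"tz":2.5,"yaw":4.87},{"tx":11.28,"ty":-7.54,"tz":2.5,"yaw":4.87},{"tx":11.28,"ty":-7.54,"tz":2.5,"yaw":4.87},{"tx":11.28,"ty":-7.54,"tz":2.5,"yaw":4.87},{"tx":11.28,"ty":-7.54,"tz":2.5,"yaw":4.87}]}}

```text
time: 1.57
position: [0.55, -0.1479, 0.1188]
ee_rot: [[0.994, -0.113, -0.001], [-0.113, -0.994, -0.002], [-0.001, 0.002, -1.0]]
force: [-0.0, 0.1, 0.0]
gripper_width: 0.499
gripper_force: 0.0
```

```bash
python3 - <<'E'
from h import *
p=optics.camera_params("wrist"); im=optics.read_camera("wrist"); cv2.imwrite("pics/w1.png",im)
st(); print(p["eye"],p["orientation"])
for n,P in(("mid",(.551,-.1446,.022)),("cap",(.596,-.1495,.03))): print(n,project("wrist",P,p))
go(551,-144.6,17,-6.3)
E
```

```text
t 1.6167 pos [ 550.  -148.3  119. ] head -6.6 F [-0.   0.4 -0.8] w 46.2 gf 0.0 j7 -79.0
[ 0.62215775 -0.15632364  0.28523004] [[-0.1137715  -0.9599209  -0.2561404 ]
 [-0.9935039   0.1105635   0.0269392 ]
 [ 0.00246028  0.2575414  -0.96626413]]
mid [305.95227357 242.55619844]
cap [305.21622665 184.87818785]
to (551,-144.6,17,-6.3) tx 0.01 ty -0.10 tz 2.55 yaw -0.04 rows 2.4 | up100: tz -2.50
```

View pics/w1.png

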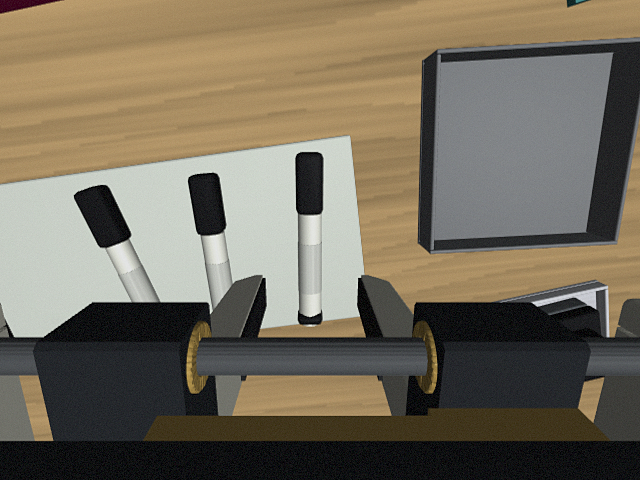

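{"fn": "send_rows", "kwargs": {"steps": [{"tx":0.02,"tz":1.0},{"tx":0.02,"tz":2.0},{"tx":0.02,"tz":2.55},{"tx":0.02,"tz":2.55},{"tx":0.02,"tz":2.55}]}}

```text
schema error: expected keys tx, ty, tz, yaw
```

{"fn": "send_rows", "kwargs": {"fingers": 0.05, "steps": [{"tx":0},{"tx":0},{"tx":0},{"tx":0},{"tx":0},{"tx":0}]}}

```text
schema error: expected keys tx, ty, tz, yaw
```

{"fn": "send_rows", "kwargs": {"steps": [{"tz":-1.0},{"tz":-2.0},{"tz":-3},{"tz":-3},{"tz":-3}]}}

```text
schema error: expected keys tx, ty, tz, yaw
```

```bash
python3 - <<'E'
from h import *
st()
# tray local frame: rotated +3.2deg; local x offset -10
a=np.radians(3.2); c=np.array([594,307.8])+(-10)*np.array([np.cos(a),np.sin(a)]); print(c)
go(c[0],c[1],60,93.2)
E
```

```text
t 1.6167 pos [ 550.  -148.3  119. ] head -6.6 F [-0.   0.4 -0.8] w 46.2 gf 0.0 j7 -79.0
[584.01559236 307.24178495]
to (584.0155923581802,307.2417849500684,60,93.2) tx -0.46 ty -11.41 tz 1.45 yaw 13.37 rows 11.0 | up100: tz -2.50
```

All four keys are needed per row.

{"fn": "send_rows", "kwargs": {"steps": [{"tx":0.02,"ty":0,"tz":1.0,"yaw":0},{"tx":0.02,"ty":0,"tz":2.0,"yaw":0},{"tx":0.02,"ty":0,"tz":2.55,"yaw":0},{"tx":0.02,"ty":0,"tz":2.55,"yaw":0},{"tx":0.02,"ty":0,"tz":2.55,"yaw":0}]}}

```text
time: 2.03
position: [0.5511, -0.1477, 0.0166]
ee_rot: [[0.994, -0.113, -0.001], [-0.113, -0.994, -0.001], [-0.001, 0.001, -1.0]]
force: [0.3, -0.1, -0.3]
gripper_width: 0.502
gripper_force: 0.0
```

{"fn": "send_rows", "kwargs": {"fingers": 0.05, "steps": [{"tx":0,"ty":0,"tz":0,"yaw":0},{"tx":0,"ty":0,"tz":0,"yaw":0},{"tx":0,"ty":0,"tz":0,"yaw":0},{"tx":0,"ty":0,"tz":0,"yaw":0},{"tx":0,"ty":0,"tz":0,"yaw":0},{"tx":0,"ty":0,"tz":0,"yaw":0}]}}

```text
time: 2.53
position: [0.5522, -0.1454, 0.0172]
ee_rot: [[0.994, -0.11, 0.001], [-0.11, -0.994, -0.0], [0.001, 0.0, -1.0]]
force: [-1.0, -0.3, 2.3]
gripper_width: 0.188
gripper_force: 15.0
```

{"fn": "send_rows", "kwargs": {"steps": [{"tx":0,"ty":0,"tz":-1,"yaw":0},{"tx":0,"ty":0,"tz":-2,"yaw":0},{"tx":0,"ty":0,"tz":-3,"yaw":0},{"tx":0,"ty":0,"tz":-3,"yaw":0},{"tx":0,"ty":0,"tz":-3,"yaw":0}]}}

```text
time: 2.95
position: [0.5537, -0.1457, 0.1393]
ee_rot: [[0.994, -0.11, 0.006], [-0.11, -0.994, -0.001], [0.006, 0.001, -1.0]]
force: [-0.4, 0.7, -0.9]
gripper_width: 0.189
gripper_force: 15.0
```

```bash
python3 - <<'E'
from h import *
st()
go(584,307.2,60,93.2); go(584,307.2,100,93.2)
E
```

```text
t 2.95 pos [ 553.7 -145.7  139.3] head -6.3 F [-0.4  0.7 -0.9] w 17.6 gf 14.99880775809288 j7 -79.0
to (584,307.2,60,93.2) tx -0.50 ty -11.34 tz 1.97 yaw 13.42 rows 11.0 | up100: tz -2.50
to (584,307.2,100,93.2) tx -0.49 ty -11.34 tz 0.97 yaw 13.42 rows 10.9 | up100: tz -2.50
```

```bash
cat >> h.py <<'E'
def go(x,y,z,heading):
    s=r.get_state(); R=s["ee_rot"]; d=R.T@(np.array([x,y,z])/1000-s["position"])*1000
    cur=np.degrees(np.arctan2(R[1,0],R[0,0])); n0=np.degrees(np.arctan2(s["position"][1],s["position"][0]))+90
    n1=np.degrees(np.arctan2(y,x))+90
    j=lambda h,n:(h-n+180)%360-180           # wrist angle from neutral
    b=(heading-n1+90)%180-90                 # nearest to neutral
    c=min((b,b-180,b+180),key=lambda q:abs(n1+q-(n0+j(cur,n0))) if abs(q)<130 else 1e9)
    t=n1+c-(n0+j(cur,n0))
    print(f"to ({x},{y},{z},{heading}) tx {d[0]/40:.2f} ty {d[1]/40:.2f} tz {d[2]/40:.2f} yaw {-t/6:.2f} (j7~{c:.0f}) rows {max(np.linalg.norm(d)/41.7,abs(t)/7.1):.1f}")
E
python3 - <<'E'
from h import *
go(584,307.2,100,93.2)
E
```

```text
to (584,307.2,100,93.2) tx -0.49 ty -11.34 tz 0.97 yaw -16.58 (j7~-25) rows 14.0
```

{"fn": "send_rows", "kwargs": {"steps": [{"tx":0,"ty":-0.9,"tz":0,"yaw":-1.18},{"tx":-0.1,"ty":-1.8,"tz":0,"yaw":-2.36},{"tx":-0.1,"ty":-2.7,"tz":0,"yaw":-3.54},{"tx":-0.2,"ty":-3.6,"tz":0,"yaw":-4.7},{"tx":-0.2,"ty":-4.5,"tz":0,"yaw":-5.9},{"tx":-0.3,"ty":-5.4,"tz":0,"yaw":-7.1},{"tx":-0.3,"ty":-6.3,"tz":0,"yaw":-8.3},{"tx":-0.3,"ty":-7.2,"tz":0,"yaw":-9.5},{"tx":-0.4,"ty":-8.1,"tz":0,"yaw":-10.6},{"tx":-0.4,"ty":-9,"tz":0,"yaw":-11.8},{"tx":-0.45,"ty":-9.9,"tz":0.2,"yaw":-13},{"tx":-0.49,"ty":-10.8,"tz":0.4,"yaw":-14.2},{"tx":-0.49,"ty":-11.34,"tz":0.7,"yaw":-15.4},{"tx":-0.49,"ty":-11.34,"tz":0.97,"yaw":-16.58},{"tx":-0.49,"ty":-11.34,"tz":0.97,"yaw":-16.58},{"tx":-0.49,"ty":-11.34,"tz":0.97,"yaw":-16.58},{"tx":-0.49,"ty":-11.34,"tz":0.97,"yaw":-16.58}]}}

```text
time: 4.37
position: [0.5826, 0.3059, 0.0972]
ee_rot: [[-0.051, 0.999, -0.001], [0.999, 0.051, -0.002], [-0.002, -0.001, -1.0]]
force: [-0.3, -0.2, -0.7]
gripper_width: 0.186
gripper_force: 15.0
```

```bash
python3 - <<'E'
from h import *
st();p=optics.camera_params("wrist"); im=optics.read_camera("wrist"); cv2.imwrite("pics/w2.png",im)
look("pics/t2.png")
a=np.radians(3.2);R=np.array([[np.cos(a),-np.sin(a)],[np.sin(a),np.cos(a)]])
for q in((-42.5,-82.5),(42.5,-82.5),(42.5,82.5),(-42.5,82.5)): 
    w=R@q+[594,307.8]; print(w,project("wrist",(w[0]/1000,w[1]/1000,.03),p))
go(584,307.2,14,93.2)
E
```

```text
t 4.3667 pos [582.6 305.9  97.2] head 92.9 F [-0.3 -0.2 -0.7] w 17.3 gf 14.998313337564468 j7 -41.0
dark [481.9 -69.7  15.2   5.  -88.8] area 6.5
dark [484.1 -14.3  15.8   5.8 -79.4] area 8.5
dark [541.7 139.2 110.2  35.9   6.7] area 545.5
dark [589.4 -71.8  38.2  17.8   0.9] area 97.0
dark [589.6   7.4  41.4  18.   12.5] area 97.0
[556.17154168 223.05622299] [269.28067879 354.8572629 ]
[641.03900664 227.80105092] [382.12503253 354.32873067]
[631.82845832 392.54377701] [394.37659326 123.94792931]
[546.96099336 387.79894908] [259.73238702 124.71887607]
to (584,307.2,14,93.2) tx 0.02 ty 0.02 tz 2.11 yaw -0.04 (j7~-25) rows 2.0
```

View pics/w2.png

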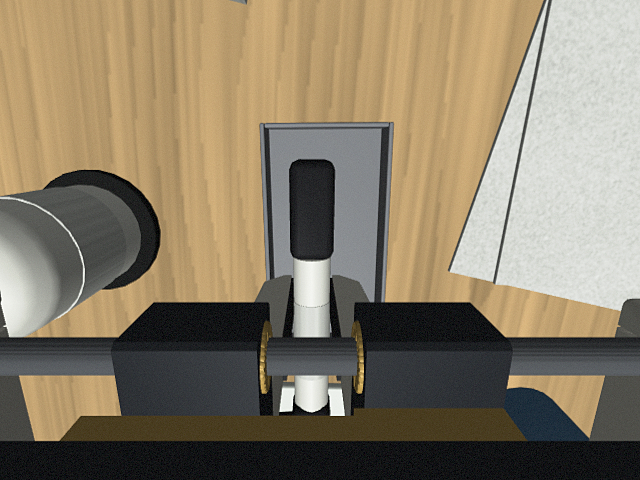

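{"fn": "send_rows", "kwargs": {"steps": [{"tx":0.02,"ty":0.07,"tz":0.9,"yaw":0},{"tx":0.02,"ty":0.07,"tz":1.6,"yaw":0},{"tx":0.02,"ty":0.07,"tz":2.0,"yaw":0},{"tx":0.02,"ty":0.07,"tz":2.18,"yaw":0},{"tx":0.02,"ty":0.07,"tz":2.18,"yaw":0},{"tx":0.02,"ty":0.07,"tz":2.18,"yaw":0}]}}

```text
time: 4.97
position: [0.586, 0.3088, 0.0118]
ee_rot: [[-0.054, 0.999, 0.002], [0.999, 0.054, 0.001], [0.001, 0.002, -1.0]]
force: [0.6, 0.7, 0.1]
gripper_width: 0.188
gripper_force: 15.0
```

{"fn": "send_rows", "kwargs": {"fingers": 0.24, "steps": [{"tx":0,"ty":0,"tz":0,"yaw":0},{"tx":0,"ty":0,"tz":0,"yaw":0},{"tx":0,"ty":0,"tz":0,"yaw":0},{"tx":0,"ty":0,"tz":-0.5,"yaw":0},{"tx":0,"ty":0,"tz":-1,"yaw":0},{"tx":0,"ty":0,"tz":-1,"yaw":0}]}}

```text
time: 5.47
position: [0.5879, 0.3107, 0.0555]
ee_rot: [[-0.055, 0.998, 0.008], [0.998, 0.055, 0.005], [0.005, 0.008, -1.0]]
force: [0.7, 0.8, 0.9]
gripper_width: 0.239
gripper_force: 0.0
```

{"fn": "send_rows", "kwargs": {"fingers": 0, "steps": [{"tx":0,"ty":0.3,"tz":0,"yaw":-1},{"tx":0,"ty":0.5,"tz":0,"yaw":-3},{"tx":0,"ty":0.5,"tz":0,"yaw":-15},{"tx":0,"ty":0.5,"tz":0,"yaw":-15},{"tx":0,"ty":0.5,"tz":0,"yaw":-15},{"tx":0,"ty":0.5,"tz":0,"yaw":-15},{"tx":0,"ty":0.5,"tz":0,"yaw":-15},{"tx":0,"ty":0.5,"tz":0,"yaw":-15},{"tx":0,"ty":0.5,"tz":0,"yaw":-15},{"tx":0,"ty":0.5,"tz":0,"yaw":-15},{"tx":0,"ty":0.5,"tz":0,"yaw":-15},{"tx":0,"ty":0.5,"tz":0,"yaw":-15},{"tx":0,"ty":0.5,"tz":0,"yaw":-15},{"tx":0,"ty":0.5,"tz":0,"yaw":-15},{"tx":0,"ty":0.5,"tz":0,"yaw":-15}]}}

```text
time: 6.72
position: [0.6052, 0.3095, 0.0505]
ee_rot: [[-0.999, -0.052, -0.0], [-0.052, 0.999, 0.0], [0.0, 0.0, -1.0]]
force: [0.5, -0.0, 0.7]
gripper_width: 0.002
gripper_force: 0.0
```

```bash
python3 - <<'E'
from h import *
st();p=optics.camera_params("wrist"); im=optics.read_camera("wrist"); cv2.imwrite("pics/w3.png",im)
a=np.radians(3.2)
for q in(14,-11):go(594+q*np.cos(a),307.8+q*np.sin(a),12,3.2)
E
```

```text
t 6.7167 pos [605.2 309.5  50.5] head -177.0 F [ 0.5 -0.   0.7] w 0.2 gf 0.0 j7 34.0
to (607.9781706985477,308.5815010699043,12,3.2) tx -0.07 ty -0.03 tz 0.96 yaw -0.03 (j7~66) rows 0.9
to (583.0171515939982,307.18596344507523,12,3.2) tx 0.56 ty -0.03 tz 0.96 yaw -0.03 (j7~65) rows 1.1
```

View pics/w3.png

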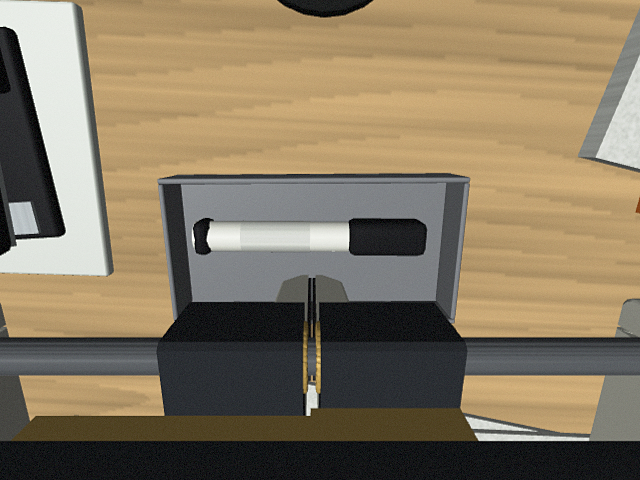

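Marker 1 lies in the tray at row 237, closed fingers at (311,290), fingertips are clear of it. Now lower and push it to the near wall.

{"fn": "send_rows", "kwargs": {"steps": [{"tx":-0.07,"ty":0,"tz":0.5,"yaw":0},{"tx":-0.07,"ty":0,"tz":0.96,"yaw":0},{"tx":-0.07,"ty":0,"tz":0.96,"yaw":0},{"tx":0.05,"ty":0,"tz":0.96,"yaw":0},{"tx":0.17,"ty":0,"tz":0.96,"yaw":0},{"tx":0.29,"ty":0,"tz":0.96,"yaw":0},{"tx":0.41,"ty":0,"tz":0.96,"yaw":0},{"tx":0.5,"ty":0,"tz":0.96,"yaw":0},{"tx":0.54,"ty":0,"tz":0.96,"yaw":0},{"tx":0.54,"ty":0,"tz":0.96,"yaw":0}]}}

```text
time: 7.6
position: [0.5832, 0.3087, 0.0129]
ee_rot: [[-0.998, -0.056, 0.0], [-0.056, 0.998, 0.0], [-0.0, 0.0, -1.0]]
force: [-0.2, -0.5, -0.4]
gripper_width: 0.005
gripper_force: 0.0
```

{"fn": "send_rows", "kwargs": {"fingers": 0.5, "steps": [{"tx":-0.1,"ty":0,"tz":0,"yaw":0},{"tx":-0.1,"ty":0,"tz":-1,"yaw":0},{"tx":-0.1,"ty":0,"tz":-2.2,"yaw":0},{"tx":-0.1,"ty":0,"tz":-2.2,"yaw":0},{"tx":-0.1,"ty":0,"tz":-2.2,"yaw":0}]}}

```text
time: 8.02
position: [0.5897, 0.3107, 0.1043]
ee_rot: [[-0.998, -0.054, 0.006], [-0.054, 0.999, 0.005], [-0.007, 0.005, -1.0]]
force: [-0.2, -0.5, -1.0]
gripper_width: 0.315
gripper_force: 0.0
```

```bash
python3 - <<'E'
from h import *
st();look("pics/t3.png")
im=cv2.imread("pics/t3.png"); p=optics.camera_params("wrist"); cv2.imwrite("pics/w4.png",optics.read_camera("wrist"))
go(543.8,-71.5,100,-1.5)
E
```

```text
t 8.0167 pos [589.7 310.7 104.3] head -176.9 F [-0.2 -0.5 -1. ] w 29.3 gf 0.0 j7 34.0
dark [432.5 181.4  63.9  42.7 -88.7] area 282.5
dark [481.9 -69.7  15.2   5.  -88.8] area 6.5
dark [484.1 -14.3  15.8   5.8 -79.4] area 8.5
dark [541.7 139.2 110.2  35.9   6.7] area 545.5
dark [589.4 -71.8  38.2  17.8   0.9] area 97.0
dark [589.3   7.4  41.9  18.   12.5] area 98.0
to (543.8,-71.5,100,-1.5) tx 1.61 ty -9.41 tz 0.00 yaw 0.77 (j7~96) rows 9.2
```

View pics/w4.png

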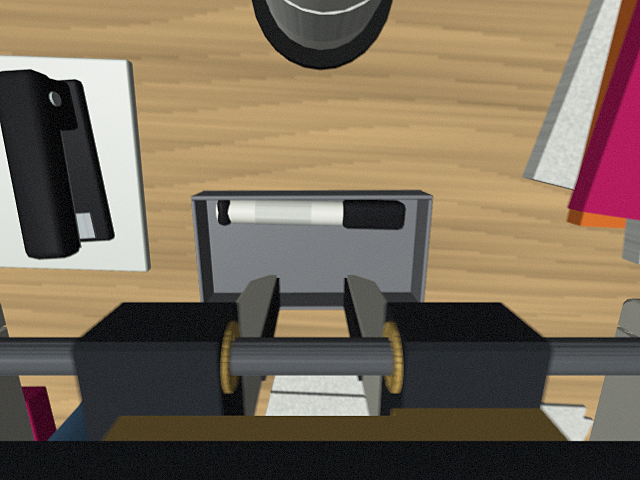

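{"fn": "send_rows", "kwargs": {"fingers": 0.5, "steps": [{"tx":0.16,"ty":-0.94,"tz":0,"yaw":0.08},{"tx":0.32,"ty":-1.88,"tz":0,"yaw":0.16},{"tx":1.61,"ty":-9.43,"tz":0,"yaw":0.77},{"tx":1.61,"ty":-9.43,"tz":0,"yaw":0.77},{"tx":1.61,"ty":-9.43,"tz":0,"yaw":0.77},{"tx":1.61,"ty":-9.43,"tz":0,"yaw":0.77},{"tx":1.61,"ty":-9.43,"tz":0,"yaw":0.77},{"tx":1.61,"ty":-9.43,"tz":0,"yaw":0.77},{"tx":1.61,"ty":-9.43,"tz":0,"yaw":0.77},{"tx":1.61,"ty":-9.43,"tz":0,"yaw":0.77},{"tx":1.61,"ty":-9.43,"tz":0,"yaw":0.77},{"tx":1.61,"ty":-9.43,"tz":0,"yaw":0.77},{"tx":1.61,"ty":-9.43,"tz":0,"yaw":0.77}]}}

```text
time: 9.2
position: [0.5436, -0.0697, 0.0994]
ee_rot: [[-1.0, 0.023, -0.001], [0.023, 1.0, 0.002], [0.002, 0.002, -1.0]]
force: [0.3, 0.6, -0.1]
gripper_width: 0.498
gripper_force: 0.0
```

```bash
python3 - <<'E'
from h import *
st();p=optics.camera_params("wrist"); im=optics.read_camera("wrist")
cv2.imwrite("pics/w5.png",im)
d=(im.max(2)<60).astype(np.uint8)*255
for c in comps(d,60,(100,0,500,290)): 
    b=cv2.boundingRect(c); (cu,cv_),_,_=cv2.minAreaRect(c); print(b,cast("wrist",(cu,cv_),.025,p)*1000)
go(543.8,-72,17,-1.5)
E
```

```text
t 9.2 pos [543.6 -69.7  99.4] head 178.7 F [ 0.3  0.6 -0.1] w 46.3 gf 0.0 j7 57.0
(295, 280, 27, 10) [571.35001367 -73.38646523  25.        ]
(396, 277, 31, 13) [572.00784225   2.09404034  25.        ]
(294, 153, 30, 15) [482.3202749  -70.72033425  25.        ]
(373, 152, 33, 19) [484.57648516 -16.81519076  25.        ]
to (543.8,-72,17,-1.5) tx -0.00 ty -0.08 tz 2.07 yaw 0.04 (j7~96) rows 2.0
```

{"fn": "send_rows", "kwargs": {"steps": [{"tx":0,"ty":-0.07,"tz":1,"yaw":0},{"tx":0,"ty":-0.07,"tz":1.8,"yaw":0},{"tx":0,"ty":-0.07,"tz":2.07,"yaw":0},{"tx":0,"ty":-0.07,"tz":2.07,"yaw":0},{"tx":0,"ty":-0.07,"tz":2.07,"yaw":0}]}}

```text
time: 9.67
position: [0.5444, -0.0723, 0.0179]
ee_rot: [[-1.0, 0.023, 0.0], [0.023, 1.0, 0.001], [-0.0, 0.001, -1.0]]
force: [0.2, -0.5, 0.2]
gripper_width: 0.502
gripper_force: 0.0
```

{"fn": "send_rows", "kwargs": {"fingers": 0.05, "steps": [{"tx":0,"ty":0,"tz":0,"yaw":0},{"tx":0,"ty":0,"tz":0,"yaw":0},{"tx":0,"ty":0,"tz":0,"yaw":0},{"tx":0,"ty":0,"tz":0,"yaw":0},{"tx":0,"ty":0,"tz":0,"yaw":0},{"tx":0,"ty":0,"tz":0,"yaw":0}]}}

```text
time: 10.17
position: [0.5445, -0.0743, 0.0182]
ee_rot: [[-1.0, 0.026, 0.001], [0.026, 1.0, -0.0], [-0.001, -0.0, -1.0]]
force: [-0.4, 0.4, 2.8]
gripper_width: 0.19
gripper_force: 15.0
```

{"fn": "send_rows", "kwargs": {"steps": [{"tx":0,"ty":0,"tz":-1,"yaw":0},{"tx":0,"ty":0,"tz":-2,"yaw":0},{"tx":0,"ty":0,"tz":-2.5,"yaw":0},{"tx":0,"ty":0,"tz":-2.5,"yaw":0}]}}

```text
time: 10.5
position: [0.5472, -0.0735, 0.1222]
ee_rot: [[-1.0, 0.025, 0.009], [0.025, 1.0, -0.0], [-0.009, 0.0, -1.0]]
force: [0.9, 0.5, 0.7]
gripper_width: 0.186
gripper_force: 15.0
```

```bash
python3 - <<'E'
from h import *
st(); a=np.radians(3.2)
q=10;go(594+q*np.cos(a),307.8+q*np.sin(a),110,93.2)
E
```

```text
t 10.5 pos [547.2 -73.5 122.2] head 178.5 F [0.9 0.5 0.7] w 17.3 gf 14.999168515205383 j7 59.0
to (603.9844076418198,308.35821504993163,110,93.2) tx -1.17 ty 9.58 tz 0.32 yaw 14.22 (j7~-24) rows 12.0
```

{"fn": "send_rows", "kwargs": {"steps": [{"tx":-0.1,"ty":0.8,"tz":0,"yaw":1.18},{"tx":-0.2,"ty":1.6,"tz":0,"yaw":2.36},{"tx":-0.3,"ty":2.4,"tz":0,"yaw":3.5},{"tx":-0.4,"ty":3.2,"tz":0,"yaw":4.7},{"tx":-0.5,"ty":4,"tz":0,"yaw":5.9},{"tx":-0.6,"ty":4.8,"tz":0,"yaw":7.1},{"tx":-0.7,"ty":5.6,"tz":0,"yaw":8.3},{"tx":-0.8,"ty":6.4,"tz":0,"yaw":9.5},{"tx":-0.9,"ty":7.2,"tz":0,"yaw":10.6},{"tx":-1,"ty":8,"tz":0.1,"yaw":11.8},{"tx":-1.1,"ty":8.8,"tz":0.2,"yaw":13},{"tx":-1.17,"ty":9.58,"tz":0.32,"yaw":14.22},{"tx":-1.17,"ty":9.58,"tz":0.32,"yaw":14.22},{"tx":-1.17,"ty":9.58,"tz":0.32,"yaw":14.22},{"tx":-1.17,"ty":9.58,"tz":0.32,"yaw":14.22}]}}

```text
time: 11.75
position: [0.6, 0.3064, 0.1034]
ee_rot: [[-0.057, 0.998, -0.002], [0.998, 0.057, -0.003], [-0.003, -0.002, -1.0]]
force: [-0.3, -1.1, 0.1]
gripper_width: 0.184
gripper_force: 15.0
```

```bash
python3 - <<'E'
from h import *
st(); look(); a=np.radians(3.2)
q=10;go(594+q*np.cos(a),307.8+q*np.sin(a),11,93.2)
E
```

```text
t 11.75 pos [600.  306.4 103.4] head 93.3 F [-0.3 -1.1  0.1] w 17.1 gf 14.998473823070526 j7 -40.0
dark [484.1 -14.4  15.9   5.4 -77.5] area 8.0
dark [541.7 139.2 110.2  35.9   6.7] area 544.5
dark [589.3   7.4  41.9  18.   12.5] area 98.0
to (603.9844076418198,308.35821504993163,11,93.2) tx 0.08 ty 0.09 tz 2.32 yaw -0.00 (j7~-24) rows 2.2
```

{"fn": "send_rows", "kwargs": {"steps": [{"tx":0.06,"ty":0.08,"tz":0.9,"yaw":0},{"tx":0.06,"ty":0.08,"tz":1.6,"yaw":0},{"tx":0.06,"ty":0.08,"tz":2.1,"yaw":0},{"tx":0.06,"ty":0.08,"tz":2.3,"yaw":0},{"tx":0.06,"ty":0.08,"tz":2.3,"yaw":0},{"tx":0.06,"ty":0.08,"tz":2.3,"yaw":0}]}}

```text
time: 12.3
position: [0.6045, 0.3093, 0.0134]
ee_rot: [[-0.055, 0.998, 0.001], [0.998, 0.055, 0.0], [0.0, 0.001, -1.0]]
force: [0.6, -0.0, -0.2]
gripper_width: 0.189
gripper_force: 15.0
```

{"fn": "send_rows", "kwargs": {"fingers": 0.24, "steps": [{"tx":0,"ty":0,"tz":0,"yaw":0},{"tx":0,"ty":0,"tz":0,"yaw":0},{"tx":0,"ty":0,"tz":0,"yaw":0},{"tx":0,"ty":0,"tz":-0.5,"yaw":0},{"tx":0,"ty":0,"tz":-1.2,"yaw":0},{"tx":0,"ty":0,"tz":-1.2,"yaw":0}]}}

```text
time: 12.8
position: [0.607, 0.3129, 0.067]
ee_rot: [[-0.056, 0.998, 0.01], [0.998, 0.056, 0.006], [0.006, 0.01, -1.0]]
force: [0.8, 1.3, 1.3]
gripper_width: 0.24
gripper_force: 0.0
```

```bash
python3 - <<'E'
from h import *
st(); a=np.radians(3.2)
q=-8;go(594+q*np.cos(a),307.8+q*np.sin(a),50,183.2)
E
```

```text
t 12.8 pos [607.  312.9  67. ] head 93.2 F [0.8 1.3 1.3] w 22.3 gf 0.0 j7 -41.0
to (586.0124738865442,307.3534279600547,50,183.2) tx -0.11 ty -0.54 tz 0.42 yaw -15.00 (j7~66) rows 12.7
```

{"fn": "send_rows", "kwargs": {"fingers": 0, "steps": [{"tx":-0.11,"ty":-0.3,"tz":0,"yaw":-1},{"tx":-0.11,"ty":-0.54,"tz":0,"yaw":-3},{"tx":-0.11,"ty":-0.54,"tz":0,"yaw":-15},{"tx":-0.11,"ty":-0.54,"tz":0,"yaw":-15},{"tx":-0.11,"ty":-0.54,"tz":0,"yaw":-15},{"tx":-0.11,"ty":-0.54,"tz":0,"yaw":-15},{"tx":-0.11,"ty":-0.54,"tz":0,"yaw":-15},{"tx":-0.11,"ty":-0.54,"tz":0,"yaw":-15},{"tx":-0.11,"ty":-0.54,"tz":0,"yaw":-15},{"tx":-0.11,"ty":-0.54,"tz":0,"yaw":-15},{"tx":-0.11,"ty":-0.54,"tz":0,"yaw":-15},{"tx":-0.11,"ty":-0.54,"tz":0,"yaw":-15},{"tx":-0.11,"ty":-0.54,"tz":0,"yaw":-15},{"tx":-0.11,"ty":-0.54,"tz":0,"yaw":-15},{"tx":-0.11,"ty":-0.54,"tz":0,"yaw":-15}]}}

```text
time: 14.05
position: [0.5825, 0.3046, 0.0608]
ee_rot: [[-0.999, -0.054, 0.0], [-0.054, 0.999, 0.0], [-0.0, 0.0, -1.0]]
force: [0.6, -0.5, 0.1]
gripper_width: 0.01
gripper_force: 0.0
```

```bash
python3 - <<'E'
from h import *
st();p=optics.camera_params("wrist"); im=optics.read_camera("wrist"); cv2.imwrite("pics/w6.png",im)
a=np.radians(3.2)
ax=np.array([np.cos(a),np.sin(a)])
d=(im.max(2)<45).astype(np.uint8)*255
for c in comps(d,100,(100,120,560,300)):
    b=cv2.boundingRect(c); (cu,cv_),_,_=cv2.minAreaRect(c); w=cast("wrist",(cu,cv_),.02,p)*1000; print(b,w,"local x",ax@(w[:2]-[594,307.8]))
for q in(-9,11):go(594+q*np.cos(a),307.8+q*np.sin(a),12,3.2)
E
```

```text
t 14.05 pos [582.5 304.6  60.8] head -176.9 F [ 0.6 -0.5  0.1] w 0.9 gf 0.0 j7 32.0
(407, 278, 19, 22) [595.50679023 371.57991035  20.        ] local x 5.064731373837421
(214, 278, 70, 22) [601.52813678 264.90693489  20.        ] local x 5.1220431953710435
(208, 223, 16, 27) [568.2363468  244.61593478  20.        ] local x -29.2505112023636
(181, 223, 21, 77) [585.01246239 229.69817325  20.        ] local x -13.333285429397492
(356, 222, 74, 33) [563.79265891 352.19833486  20.        ] local x -27.68185885103771
to (585.0140331223622,307.29760645506155,12,3.2) tx -0.07 ty 0.06 tz 1.22 yaw -0.02 (j7~65) rows 1.2
to (604.9828484060018,308.4140365549248,12,3.2) tx -0.57 ty 0.06 tz 1.22 yaw -0.02 (j7~66) rows 1.3
```

View pics/w6.png

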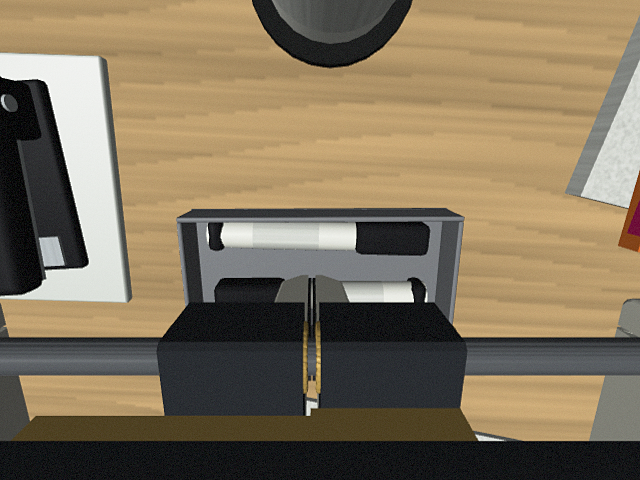

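{"fn": "send_rows", "kwargs": {"steps": [{"tx":-0.07,"ty":0.06,"tz":0.4,"yaw":0},{"tx":-0.07,"ty":0.06,"tz":0.8,"yaw":0},{"tx":-0.07,"ty":0.06,"tz":1.2,"yaw":0},{"tx":-0.07,"ty":0.06,"tz":1.2,"yaw":0},{"tx":-0.17,"ty":0.06,"tz":1.2,"yaw":0},{"tx":-0.27,"ty":0.06,"tz":1.2,"yaw":0},{"tx":-0.37,"ty":0.06,"tz":1.2,"yaw":0},{"tx":-0.47,"ty":0.06,"tz":1.2,"yaw":0},{"tx":-0.55,"ty":0.06,"tz":1.2,"yaw":0},{"tx":-0.55,"ty":0.06,"tz":1.2,"yaw":0}]}}

```text
time: 14.93
position: [0.6037, 0.3085, 0.0133]
ee_rot: [[-0.998, -0.056, -0.001], [-0.056, 0.998, 0.0], [0.001, 0.0, -1.0]]
force: [-2.7, -0.8, 2.6]
gripper_width: 0.007
gripper_force: 1.1
```

{"fn": "send_rows", "kwargs": {"fingers": 0.5, "steps": [{"tx":0.1,"ty":0,"tz":0,"yaw":0},{"tx":0.1,"ty":0,"tz":-1,"yaw":0},{"tx":0.1,"ty":0,"tz":-2.2,"yaw":0},{"tx":0.1,"ty":0,"tz":-2.2,"yaw":0},{"tx":0.1,"ty":0,"tz":-2.2,"yaw":0}]}}

```text
time: 15.35
position: [0.6022, 0.31, 0.1051]
ee_rot: [[-0.998, -0.056, 0.008], [-0.056, 0.998, 0.005], [-0.008, 0.005, -1.0]]
force: [0.2, -0.2, -1.1]
gripper_width: 0.314
gripper_force: 0.0
```

```bash
python3 - <<'E'
from h import *
st();look("pics/t4.png")
go(545.4,-3.3,100,11.7)
E
```

```text
t 15.35 pos [602.2 310.  105.1] head -176.8 F [ 0.2 -0.2 -1.1] w 29.2 gf 0.0 j7 35.0
dark [440.3 172.8  81.7  57.8 -88.7] area 486.5
dark [484.1 -14.3  15.8   5.8 -79.4] area 8.5
dark [480.8 206.8  22.    4.2  58. ] area 5.0
dark [541.7 139.2 110.2  35.9   6.7] area 545.5
dark [589.6   7.4  41.4  18.   12.5] area 96.5
to (545.4,-3.3,100,11.7) tx 1.83 ty -7.70 tz 0.04 yaw -1.41 (j7~102) rows 7.6
```

{"fn": "send_rows", "kwargs": {"steps": [{"tx":0.23,"ty":-0.96,"tz":0,"yaw":-0.2},{"tx":0.46,"ty":-1.92,"tz":0,"yaw":-0.4},{"tx":1.83,"ty":-7.7,"tz":0.04,"yaw":-1.41},{"tx":1.83,"ty":-7.7,"tz":0.04,"yaw":-1.41},{"tx":1.83,"ty":-7.7,"tz":0.04,"yaw":-1.41},{"tx":1.83,"ty":-7.7,"tz":0.04,"yaw":-1.41},{"tx":1.83,"ty":-7.7,"tz":0.04,"yaw":-1.41},{"tx":1.83,"ty":-7.7,"tz":0.04,"yaw":-1.41},{"tx":1.83,"ty":-7.7,"tz":0.04,"yaw":-1.41},{"tx":1.83,"ty":-7.7,"tz":0.04,"yaw":-1.41},{"tx":1.83,"ty":-7.7,"tz":0.04,"yaw":-1.41}]}}

```text
time: 16.32
position: [0.5437, -0.003, 0.0981]
ee_rot: [[-0.979, -0.203, -0.001], [-0.203, 0.979, 0.001], [0.001, 0.002, -1.0]]
force: [0.7, 0.8, -0.3]
gripper_width: 0.502
gripper_force: 0.0
```

```bash
python3 - <<'E'
from h import *
st();p=optics.camera_params("wrist"); im=optics.read_camera("wrist")
d=(im.max(2)<60).astype(np.uint8)*255
for c in comps(d,60,(100,0,500,290)): 
    b=cv2.boundingRect(c); (cu,cv_),_,_=cv2.minAreaRect(c); print(b,cast("wrist",(cu,cv_),.025,p)*1000)
go(545.4,-3.3,17,11.7)
E
```

```text
t 16.3167 pos [543.7  -3.   98.1] head -168.3 F [ 0.7  0.8 -0.3] w 46.7 gf 0.0 j7 60.0
(299, 281, 27, 9) [570.7587093    2.18917569  25.        ]
(472, 206, 28, 84) [517.98093061 116.85780198  25.        ]
(296, 154, 30, 14) [484.17054517 -16.7937478   25.        ]
to (545.4,-3.3,17,11.7) tx -0.03 ty -0.04 tz 2.04 yaw 0.02 (j7~102) rows 2.0
```

{"fn": "send_rows", "kwargs": {"steps": [{"tx":-0.03,"ty":-0.04,"tz":1,"yaw":0},{"tx":-0.03,"ty":-0.04,"tz":1.8,"yaw":0},{"tx":-0.03,"ty":-0.04,"tz":2,"yaw":0},{"tx":-0.03,"ty":-0.04,"tz":2,"yaw":0},{"tx":-0.03,"ty":-0.04,"tz":2,"yaw":0}]}}

```text
time: 16.78
position: [0.5462, -0.003, 0.0196]
ee_rot: [[-0.979, -0.205, 0.0], [-0.205, 0.979, 0.001], [-0.001, 0.001, -1.0]]
force: [0.9, 1.0, 0.4]
gripper_width: 0.504
gripper_force: 0.0
```

{"fn": "send_rows", "kwargs": {"fingers": 0.05, "steps": [{"tx":0,"ty":0,"tz":0,"yaw":0},{"tx":0,"ty":0,"tz":0,"yaw":0},{"tx":0,"ty":0,"tz":0,"yaw":0},{"tx":0,"ty":0,"tz":0,"yaw":0},{"tx":0,"ty":0,"tz":0,"yaw":0},{"tx":0,"ty":0,"tz":0,"yaw":0}]}}

```text
time: 17.28
position: [0.5463, -0.0049, 0.0198]
ee_rot: [[-0.979, -0.203, 0.001], [-0.203, 0.979, 0.0], [-0.001, -0.0, -1.0]]
force: [-0.7, 0.1, 3.7]
gripper_width: 0.187
gripper_force: 15.0
```

{"fn": "send_rows", "kwargs": {"steps": [{"tx":0,"ty":0,"tz":-1,"yaw":0},{"tx":0,"ty":0,"tz":-2,"yaw":0},{"tx":0,"ty":0,"tz":-2.7,"yaw":0},{"tx":0,"ty":0,"tz":-2.7,"yaw":0}]}}

```text
time: 17.62
position: [0.5494, -0.0034, 0.1328]
ee_rot: [[-0.979, -0.202, 0.011], [-0.202, 0.979, 0.002], [-0.011, -0.001, -1.0]]
force: [-0.5, 0.2, -0.6]
gripper_width: 0.186
gripper_force: 15.0
```

```bash
python3 - <<'E'
from h import *
st(); go(594,307.8,110,93.2)
E
```

```text
t 17.6167 pos [549.4  -3.4 132.8] head -168.3 F [-0.5  0.2 -0.6] w 17.3 gf 14.980248212814331 j7 63.0
to (594,307.8,110,93.2) tx -2.66 ty 7.39 tz 0.60 yaw 16.41 (j7~-24) rows 13.9
```

{"fn": "send_rows", "kwargs": {"steps": [{"tx":-0.2,"ty":0.53,"tz":0,"yaw":1.18},{"tx":-0.4,"ty":1.06,"tz":0,"yaw":2.36},{"tx":-0.6,"ty":1.6,"tz":0,"yaw":3.5},{"tx":-0.8,"ty":2.1,"tz":0,"yaw":4.7},{"tx":-1,"ty":2.65,"tz":0,"yaw":5.9},{"tx":-1.2,"ty":3.2,"tz":0,"yaw":7.1},{"tx":-1.4,"ty":3.7,"tz":0,"yaw":8.3},{"tx":-1.6,"ty":4.2,"tz":0,"yaw":9.4},{"tx":-1.8,"ty":4.8,"tz":0,"yaw":10.6},{"tx":-2,"ty":5.3,"tz":0,"yaw":11.8},{"tx":-2.2,"ty":5.9,"tz":0.2,"yaw":13},{"tx":-2.4,"ty":6.4,"tz":0.4,"yaw":14.1},{"tx":-2.6,"ty":7,"tz":0.6,"yaw":15.3},{"tx":-2.66,"ty":7.39,"tz":0.6,"yaw":16.41},{"tx":-2.66,"ty":7.39,"tz":0.6,"yaw":16.41},{"tx":-2.66,"ty":7.39,"tz":0.6,"yaw":16.41},{"tx":-2.66,"ty":7.39,"tz":0.6,"yaw":16.41}]}}

```text
time: 19.03
position: [0.5905, 0.3039, 0.1026]
ee_rot: [[-0.057, 0.998, -0.0], [0.998, 0.057, -0.002], [-0.002, -0.0, -1.0]]
force: [0.1, -0.4, -0.9]
gripper_width: 0.187
gripper_force: 15.0
```

```bash
python3 - <<'E'
from h import *
st(); look(); go(594,307.8,27,93.2)
p=optics.camera_params("wrist"); im=optics.read_camera("wrist"); cv2.imwrite("pics/w7.png",im)
d=(im.max(2)<45).astype(np.uint8)*255
a=np.radians(3.2);ax=np.array([np.cos(a),np.sin(a)])
for c in comps(d,60,(230,100,420,280)): 
    b=cv2.boundingRect(c); (cu,cv_),_,_=cv2.minAreaRect(c); w=cast("wrist",(cu,cv_),.02,p)*1000; print(b,w,"local x",ax@(w[:2]-[594,307.8]))
E
```

```text
t 19.0333 pos [590.5 303.9 102.6] head 93.3 F [ 0.1 -0.4 -0.9] w 17.4 gf 14.978390336036682 j7 -41.0
dark [518.6 122.3 111.2  35.5   8.3] area 545.0
to (594,307.8,27,93.2) tx 0.11 ty 0.09 tz 1.90 yaw 0.00 (j7~-24) rows 1.8
(339, 226, 32, 54) [624.05407781 299.82200248  20.        ] local x 29.561872588106983
(341, 123, 34, 102) [620.34914317 357.52434092  20.        ] local x 29.083746184493265
(253, 123, 80, 157) [578.391911   336.60495545  20.        ] local x -13.975816348587419
```

{"fn": "send_rows", "kwargs": {"steps": [{"tx":0.08,"ty":0.07,"tz":0.8,"yaw":0},{"tx":0.08,"ty":0.07,"tz":1.4,"yaw":0},{"tx":0.08,"ty":0.07,"tz":1.8,"yaw":0},{"tx":0.08,"ty":0.07,"tz":1.96,"yaw":0},{"tx":0.08,"ty":0.07,"tz":1.96,"yaw":0},{"tx":0.08,"ty":0.07,"tz":1.96,"yaw":0}]}}

```text
time: 19.63
position: [0.5936, 0.3088, 0.0253]
ee_rot: [[-0.055, 0.998, 0.001], [0.998, 0.055, 0.0], [0.0, 0.001, -1.0]]
force: [-0.3, -0.3, 1.1]
gripper_width: 0.19
gripper_force: 15.0
```

{"fn": "send_rows", "kwargs": {"fingers": 0.26, "steps": [{"tx":0,"ty":0,"tz":0,"yaw":0},{"tx":0,"ty":0,"tz":0,"yaw":0},{"tx":0,"ty":0,"tz":0,"yaw":0},{"tx":0,"ty":0,"tz":0,"yaw":0},{"tx":0,"ty":0,"tz":-0.5,"yaw":0},{"tx":0,"ty":0,"tz":-1.5,"yaw":0},{"tx":0,"ty":0,"tz":-2.5,"yaw":0},{"tx":0,"ty":0,"tz":-2.5,"yaw":0}]}}

```text
time: 20.3
position: [0.5974, 0.3133, 0.1343]
ee_rot: [[-0.056, 0.998, 0.015], [0.998, 0.056, 0.01], [0.009, 0.015, -1.0]]
force: [-0.2, 1.5, 0.3]
gripper_width: 0.259
gripper_force: 0.0
```

```bash
python3 - <<'E'
from h import *
st(); look("pics/t5.png"); cv2.imwrite("pics/w8.png",optics.read_camera("wrist"))
go(518.6,121,110,8.3)
E
```

```text
t 20.3 pos [597.4 313.3 134.3] head 93.2 F [-0.2  1.5  0.3] w 24.1 gf 0.0 j7 -40.0
dark [518.6 122.3 111.2  35.5   8.3] area 545.0
to (518.6,121,110,8.3) tx -4.62 ty -2.15 tz 0.42 yaw 14.16 (j7~-95) rows 12.0
```

View pics/w8.png

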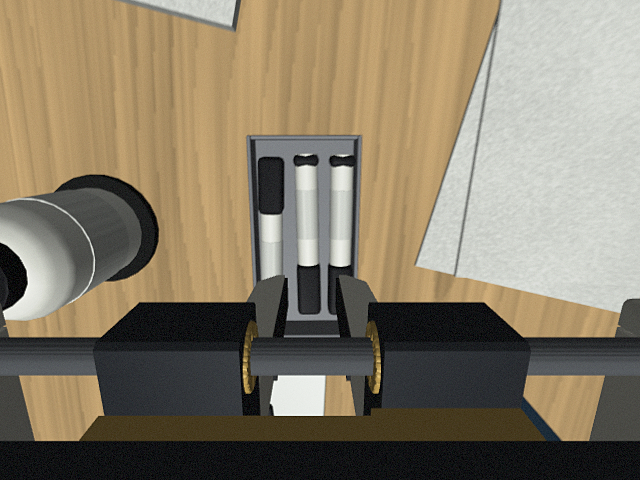

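{"fn": "send_rows", "kwargs": {"fingers": 0.65, "squeeze": 25, "steps": [{"tx":-0.4,"ty":-0.2,"tz":0,"yaw":1.18},{"tx":-4.62,"ty":-2.15,"tz":0.3,"yaw":14.16},{"tx":-4.62,"ty":-2.15,"tz":0.3,"yaw":14.16},{"tx":-4.62,"ty":-2.15,"tz":0.3,"yaw":14.16},{"tx":-4.62,"ty":-2.15,"tz":0.3,"yaw":14.16},{"tx":-4.62,"ty":-2.15,"tz":0.3,"yaw":14.16},{"tx":-4.62,"ty":-2.15,"tz":0.3,"yaw":14.16},{"tx":-4.62,"ty":-2.15,"tz":0.3,"yaw":14.16},{"tx":-4.62,"ty":-2.15,"tz":0.3,"yaw":14.16},{"tx":-4.62,"ty":-2.15,"tz":0.3,"yaw":14.16},{"tx":-4.62,"ty":-2.15,"tz":0.3,"yaw":14.16},{"tx":-4.62,"ty":-2.15,"tz":0.3,"yaw":14.16},{"tx":-4.62,"ty":-2.15,"tz":0.3,"yaw":14.16},{"tx":-4.62,"ty":-2.15,"tz":0.3,"yaw":14.16},{"tx":-4.62,"ty":-2.15,"tz":0.3,"yaw":14.16}]}}

```text
time: 21.65
position: [0.5167, 0.12, 0.112]
ee_rot: [[0.989, 0.146, -0.001], [0.146, -0.989, -0.0], [-0.002, 0.0, -1.0]]
force: [0.5, -0.3, -0.5]
gripper_width: 0.651
gripper_force: 0.0
```

```bash
python3 - <<'E'
from h import *
st(); cv2.imwrite("pics/w9.png",optics.read_camera("wrist"))
go(518.6,122.3,26,8.3)
E
```

```text
t 21.65 pos [516.7 120.  112. ] head 8.4 F [ 0.5 -0.3 -0.5] w 60.5 gf 0.0 j7 -95.0
to (518.6,122.3,26,8.3) tx 0.05 ty -0.05 tz 2.16 yaw 0.01 (j7~-95) rows 2.1
```

View pics/w9.png

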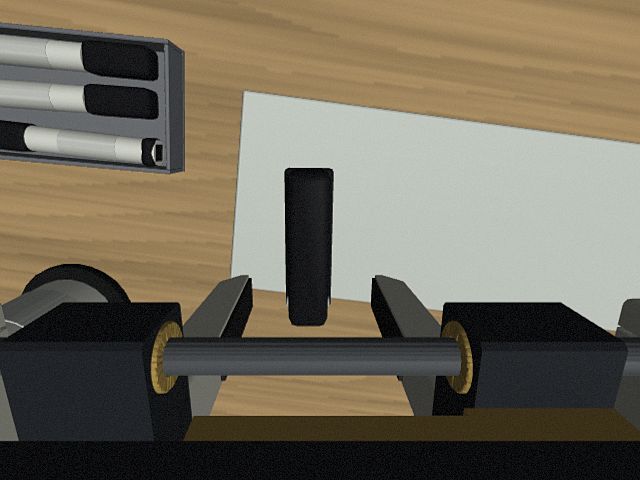

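{"fn": "send_rows", "kwargs": {"steps": [{"tx":0.05,"ty":-0.03,"tz":1,"yaw":0},{"tx":0.05,"ty":-0.03,"tz":1.8,"yaw":0},{"tx":0.05,"ty":-0.03,"tz":2.15,"yaw":0},{"tx":0.05,"ty":-0.03,"tz":2.15,"yaw":0},{"tx":0.05,"ty":-0.03,"tz":2.15,"yaw":0}]}}

```text
time: 22.12
position: [0.5188, 0.1214, 0.0262]
ee_rot: [[0.99, 0.144, -0.002], [0.144, -0.99, -0.0], [-0.002, -0.0, -1.0]]
force: [0.5, 0.6, 1.0]
gripper_width: 0.653
gripper_force: 0.0
```

{"fn": "send_rows", "kwargs": {"fingers": 0.1, "steps": [{"tx":0,"ty":0,"tz":0,"yaw":0},{"tx":0,"ty":0,"tz":0,"yaw":0},{"tx":0,"ty":0,"tz":0,"yaw":0},{"tx":0,"ty":0,"tz":0,"yaw":0},{"tx":0,"ty":0,"tz":0,"yaw":0},{"tx":0,"ty":0,"tz":0,"yaw":0}]}}

```text
time: 22.62
position: [0.5194, 0.1218, 0.0273]
ee_rot: [[0.99, 0.144, 0.001], [0.144, -0.99, 0.001], [0.001, -0.0, -1.0]]
force: [-0.8, -0.4, 2.6]
gripper_width: 0.301
gripper_force: 25.0
```

{"fn": "send_rows", "kwargs": {"steps": [{"tx":0,"ty":0,"tz":-1,"yaw":0},{"tx":0,"ty":0,"tz":-2,"yaw":0},{"tx":0,"ty":0,"tz":-2.7,"yaw":0},{"tx":0,"ty":0,"tz":-2.7,"yaw":0}]}}

```text
time: 22.95
position: [0.5231, 0.1224, 0.1403]
ee_rot: [[0.99, 0.144, 0.012], [0.144, -0.99, 0.003], [0.012, -0.001, -1.0]]
force: [0.0, 0.5, -1.4]
gripper_width: 0.303
gripper_force: 25.0
```

```bash
python3 - <<'E'
from h import *
st(); go(599.6,-305.6,110,86.6)
E
```

```text
t 22.95 pos [523.1 122.4 140.3] head 8.3 F [ 0.   0.5 -1.4] w 28.2 gf 24.99580979347229 j7 -96.0
to (599.6,-305.6,110,86.6) tx 0.35 ty 10.87 tz 0.75 yaw -13.06 (j7~24) rows 11.0
```

{"fn": "send_rows", "kwargs": {"steps": [{"tx":0.03,"ty":0.9,"tz":0,"yaw":-1.1},{"tx":0.06,"ty":1.8,"tz":0,"yaw":-2.2},{"tx":0.1,"ty":2.7,"tz":0,"yaw":-3.3},{"tx":0.1,"ty":3.6,"tz":0,"yaw":-4.4},{"tx":0.15,"ty":4.5,"tz":0,"yaw":-5.5},{"tx":0.2,"ty":5.4,"tz":0,"yaw":-6.6},{"tx":0.2,"ty":6.3,"tz":0,"yaw":-7.7},{"tx":0.25,"ty":7.2,"tz":0,"yaw":-8.8},{"tx":0.3,"ty":8.1,"tz":0,"yaw":-9.9},{"tx":0.3,"ty":9,"tz":0.2,"yaw":-11},{"tx":0.35,"ty":9.9,"tz":0.4,"yaw":-12},{"tx":0.35,"ty":10.87,"tz":0.75,"yaw":-13.06},{"tx":0.35,"ty":10.87,"tz":0.75,"yaw":-13.06},{"tx":0.35,"ty":10.87,"tz":0.75,"yaw":-13.06},{"tx":0.35,"ty":10.87,"tz":0.75,"yaw":-13.06}]}}

```text
time: 24.2
position: [0.5946, -0.3058, 0.103]
ee_rot: [[0.06, 0.998, -0.002], [0.998, -0.06, 0.003], [0.003, -0.002, -1.0]]
force: [1.5, 0.8, -1.2]
gripper_width: 0.301
gripper_force: 25.0
```

```bash
python3 - <<'E'
from h import *
st(); p=optics.camera_params("wrist"); cv2.imwrite("pics/w10.png",optics.read_camera("wrist"))
go(599.6,-305.6,18,86.6)
a=np.radians(-3.4);R=np.array([[np.cos(a),-np.sin(a)],[np.sin(a),np.cos(a)]])
for q in((-70,-70),(70,-70),(70,70),(-70,70)):
    w=R@q+[599.6,-305.6]; print(q,project("wrist",(w[0]/1000,w[1]/1000,.032),p))
look()
E
```

```text
t 24.2 pos [ 594.6 -305.8  103. ] head 86.6 F [ 1.5  0.8 -1.2] w 28.0 gf 24.996086955070496 j7 8.0
to (599.6,-305.6,18,86.6) tx -0.03 ty 0.11 tz 2.15 yaw 0.02 (j7~24) rows 2.1
(-70, -70) [223.7356235  338.84108923]
(70, -70) [409.28799894 338.84441703]
(70, 70) [424.3979984  146.78682102]
(-70, 70) [209.893056   146.96899317]
```

View pics/w10.png

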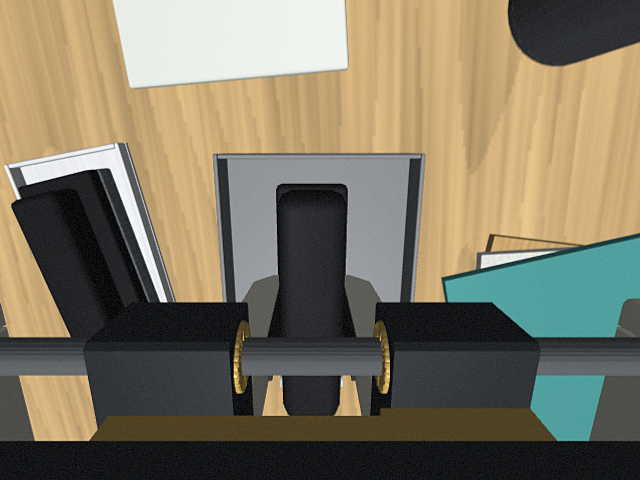

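{"fn": "send_rows", "kwargs": {"steps": [{"tx":-0.09,"ty":0.12,"tz":0.9,"yaw":0},{"tx":-0.09,"ty":0.12,"tz":1.6,"yaw":0},{"tx":-0.09,"ty":0.12,"tz":1.95,"yaw":0},{"tx":-0.09,"ty":0.12,"tz":2.13,"yaw":0},{"tx":-0.09,"ty":0.12,"tz":2.13,"yaw":0},{"tx":-0.09,"ty":0.12,"tz":2.13,"yaw":0}]}}

```text
time: 24.8
position: [0.6013, -0.3097, 0.0207]
ee_rot: [[0.057, 0.998, 0.002], [0.998, -0.057, -0.0], [-0.0, 0.002, -1.0]]
force: [0.3, 0.7, -2.5]
gripper_width: 0.296
gripper_force: 25.0
```

{"fn": "send_rows", "kwargs": {"fingers": 0.45, "steps": [{"tx":0,"ty":0,"tz":0,"yaw":0},{"tx":0,"ty":0,"tz":0,"yaw":0},{"tx":0,"ty":0,"tz":0,"yaw":0},{"tx":0,"ty":0,"tz":-0.5,"yaw":0},{"tx":0,"ty":0,"tz":-1.5,"yaw":0},{"tx":0,"ty":0,"tz":-2.5,"yaw":0},{"tx":0,"ty":0,"tz":-3,"yaw":0},{"tx":0,"ty":0,"tz":-3,"yaw":0}]}}

```text
time: 25.47
position: [0.6042, -0.3118, 0.1469]
ee_rot: [[0.059, 0.998, 0.013], [0.998, -0.059, -0.005], [-0.004, 0.013, -1.0]]
force: [0.9, -0.3, -0.3]
gripper_width: 0.454
gripper_force: 0.0
```

```bash
python3 - <<'E'
from h import *
st(); p=optics.camera_params("wrist"); im=optics.read_camera("wrist"); cv2.imwrite("pics/w11.png",im)
look("pics/t6.png")
# eraser ridge seen in the top view (now partly hidden?) from first picture
im0=cv2.imread("pics/top0.png"); d=(im0.max(2)<70).astype(np.uint8)*255
for c in comps(d,100,(397,305,466,346)): 
    for z in(.019,.031): print("eraser z",z,world_rect(c,z))
go(437,-302,130,99.7)
E
```

```text
t 25.4667 pos [ 604.2 -311.8  146.9] head 86.6 F [ 0.9 -0.3 -0.3] w 42.2 gf 0.0 j7 9.0
eraser z 0.019 [ 434.9 -307.5  133.6   53.1  -80.3]
eraser z 0.031 [ 436.3 -304.5  132.2   52.6  -80.3]
to (437,-302,130,99.7) tx -0.02 ty -4.10 tz 0.26 yaw -2.18 (j7~44) rows 3.9
```

{"fn": "send_rows", "kwargs": {"fingers": 0.65, "steps": [{"tx":-0.04,"ty":-1,"tz":0.1,"yaw":-0.6},{"tx":-0.07,"ty":-2,"tz":0.1,"yaw":-1.2},{"tx":-0.07,"ty":-3,"tz":0.2,"yaw":-2.18},{"tx":-0.07,"ty":-4.1,"tz":0.26,"yaw":-2.18},{"tx":-0.07,"ty":-4.1,"tz":0.26,"yaw":-2.18},{"tx":-0.07,"ty":-4.1,"tz":0.26,"yaw":-2.18},{"tx":-0.07,"ty":-4.1,"tz":0.26,"yaw":-2.18}]}}

```text
time: 26.15
position: [0.4363, -0.3038, 0.1284]
ee_rot: [[-0.168, 0.986, -0.0], [0.986, 0.168, 0.001], [0.001, 0.0, -1.0]]
force: [0.3, 0.3, -0.2]
gripper_width: 0.652
gripper_force: 0.0
```

```bash
python3 - <<'E'
from h import *
st(); p=optics.camera_params("wrist"); im=optics.read_camera("wrist"); cv2.imwrite("pics/w12.png",im)
go(436.3,-304.5,34,99.7)
print(project("wrist",(.4363,-.3045,.056),p), optics.camera_params("wrist")["K"][0,0])
a=np.radians(99.7);ex=np.array([np.cos(a),np.sin(a)]);ey=np.array([-ex[1],ex[0]])
for q in((56,-15),(56,15)):
    w=np.array([436.3,-304.5])+ex*q[0]+ey*q[1]; print("ridge corner",project("wrist",(w[0]/1000,w[1]/1000,.056),p))
look()
E
```

```text
t 26.15 pos [ 436.3 -303.8  128.4] head 99.7 F [ 0.3  0.3 -0.2] w 60.6 gf 0.0 j7 23.0
to (436.3,-304.5,34,99.7) tx -0.02 ty -0.04 tz 2.37 yaw 0.00 (j7~45) rows 2.3
[309.62593579 250.32218547] 351.9089946060532
ridge corner [331.92585071 169.8118332 ]
ridge corner [286.95405442 169.85682419]
```

View pics/w12.png

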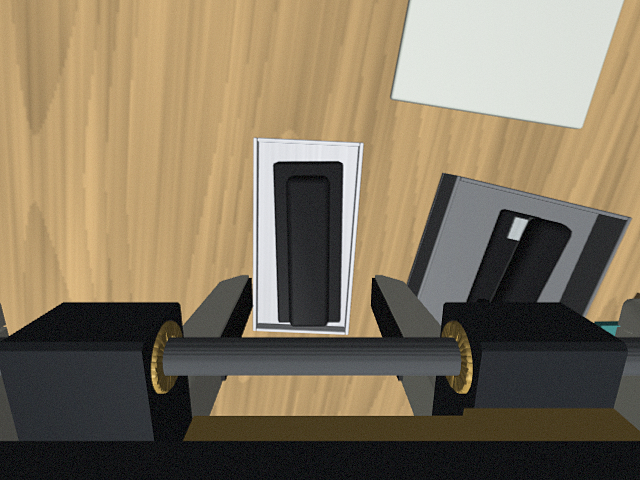

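```bash
python3 - <<'E'
from h import *
p=optics.camera_params("wrist")
P=[cast("wrist",q,.014,p)*1000 for q in((254,138),(363,143),(347,333),(251,330))]
print(np.round(P,1), np.mean(P,0)); print(np.degrees(np.arctan2(*((P[0]-P[3]+P[1]-P[2])[[1,0]]))),np.linalg.norm(P[0]-P[3]),np.linalg.norm(P[0]-P[1]))
E=[cast("wrist",q,z,p)*1000 for q,z in(((287,177),.056),((330,177),.056),((274,163),.031),((342,163),.031))]
print(np.round(E,1))
go(437,-308,33,99.7)
E
```

```text
[[ 383.1 -235.4   14. ]
 [ 466.3 -224.9   14. ]
 [ 486.  -387.    14. ]
 [ 401.3 -398.4   14. ]] [ 434.18696209 -311.42620705   14.        ]
96.64792549348782 164.00767129305945 83.91830414246692
[[ 414.6 -256.4   56. ]
 [ 443.1 -251.5   56. ]
 [ 402.4 -250.3   31. ]
 [ 451.7 -241.9   31. ]]
to (437,-308,33,99.7) tx -0.10 ty -0.05 tz 2.40 yaw 0.01 (j7~45) rows 2.3
```

{"fn": "send_rows", "kwargs": {"squeeze": 45, "steps": [{"tx":-0.15,"ty":0,"tz":0.9,"yaw":0},{"tx":-0.15,"ty":0,"tz":1.8,"yaw":0},{"tx":-0.15,"ty":0,"tz":2.2,"yaw":0},{"tx":-0.15,"ty":0,"tz":2.38,"yaw":0},{"tx":-0.15,"ty":0,"tz":2.38,"yaw":0},{"tx":-0.15,"ty":0,"tz":2.38,"yaw":0}]}}

```text
time: 26.75
position: [0.4388, -0.3094, 0.0342]
ee_rot: [[-0.17, 0.985, 0.002], [0.985, 0.17, -0.0], [-0.0, 0.002, -1.0]]
force: [0.1, 0.5, 0.8]
gripper_width: 0.647
gripper_force: 0.0
```

{"fn": "send_rows", "kwargs": {"fingers": 0.2, "steps": [{"tx":0,"ty":0,"tz":0,"yaw":0},{"tx":0,"ty":0,"tz":0,"yaw":0},{"tx":0,"ty":0,"tz":0,"yaw":0},{"tx":0,"ty":0,"tz":0,"yaw":0},{"tx":0,"ty":0,"tz":0,"yaw":0},{"tx":0,"ty":0,"tz":0,"yaw":0},{"tx":0,"ty":0,"tz":0,"yaw":0}]}}

```text
time: 27.33
position: [0.437, -0.3099, 0.0343]
ee_rot: [[-0.168, 0.986, -0.0], [0.986, 0.168, -0.001], [-0.001, -0.0, -1.0]]
force: [-2.0, -0.2, 3.7]
gripper_width: 0.318
gripper_force: 45.0
```

{"fn": "send_rows", "kwargs": {"steps": [{"tx":0,"ty":0,"tz":-1,"yaw":0},{"tx":0,"ty":0,"tz":-2,"yaw":0},{"tx":0,"ty":0,"tz":-3,"yaw":0},{"tx":0,"ty":0,"tz":-4,"yaw":0},{"tx":0,"ty":0,"tz":-4.6,"yaw":0},{"tx":0,"ty":0,"tz":-4.6,"yaw":0},{"tx":0,"ty":0,"tz":-4.6,"yaw":0}]}}

```text
time: 27.92
position: [0.4376, -0.3098, 0.2187]
ee_rot: [[-0.168, 0.986, 0.002], [0.986, 0.168, -0.002], [-0.002, 0.002, -1.0]]
force: [-0.6, 1.0, -1.8]
gripper_width: 0.318
gripper_force: 45.0
```

```bash
python3 - <<'E'
from h import *
st(); p=optics.camera_params("wrist"); im=optics.read_camera("wrist"); cv2.imwrite("pics/w13.png",im)
go(421.5,308,218,99.7);go(600,0,218,99.7); go(421.5,308,218,135)
look()
E
```

```text
t 27.9167 pos [ 437.6 -309.8  218.7] head 99.7 F [-0.6  1.  -1.8] w 29.6 gf 44.99963164329529 j7 27.0
to (421.5,308,218,99.7) tx 15.28 ty 2.23 tz -0.02 yaw 0.00 (j7~-26) rows 14.8
to (600,0,218,99.7) tx 6.93 ty 5.34 tz -0.03 yaw 0.00 (j7~10) rows 8.4
to (421.5,308,218,135) tx 15.28 ty 2.23 tz -0.02 yaw -5.88 (j7~9) rows 14.8
```

{"fn": "send_rows", "kwargs": {"steps": [{"tx":0.85,"ty":0.42,"tz":0,"yaw":0},{"tx":1.7,"ty":0.84,"tz":0,"yaw":0},{"tx":2.55,"ty":1.26,"tz":0,"yaw":0},{"tx":3.4,"ty":1.68,"tz":0,"yaw":0},{"tx":4.25,"ty":2.1,"tz":0,"yaw":0},{"tx":5.1,"ty":2.5,"tz":0,"yaw":0},{"tx":6,"ty":2.9,"tz":0,"yaw":0},{"tx":6.9,"ty":3.1,"tz":0,"yaw":0},{"tx":7.8,"ty":3.3,"tz":0,"yaw":0},{"tx":8.7,"ty":3.3,"tz":0,"yaw":0},{"tx":9.6,"ty":3.2,"tz":0,"yaw":0},{"tx":10.5,"ty":3.1,"tz":0,"yaw":0},{"tx":11.4,"ty":2.95,"tz":0,"yaw":0},{"tx":12.3,"ty":2.8,"tz":0,"yaw":0},{"tx":13.2,"ty":2.6,"tz":0,"yaw":0},{"tx":14.1,"ty":2.4,"tz":0,"yaw":0},{"tx":14.8,"ty":2.3,"tz":0,"yaw":0},{"tx":15.28,"ty":2.23,"tz":0,"yaw":0},{"tx":15.28,"ty":2.23,"tz":0,"yaw":0},{"tx":15.28,"ty":2.23,"tz":0,"yaw":0}]}}

```text
time: 29.68
position: [0.4206, 0.3079, 0.2159]
ee_rot: [[-0.172, 0.985, -0.004], [0.985, 0.172, -0.002], [-0.002, -0.004, -1.0]]
force: [0.3, -0.9, -1.1]
gripper_width: 0.323
gripper_force: 45.0
```

```bash
python3 - <<'E'
from h import *
st(); go(421.5,308,185,99.7); look("pics/t7.png")
E
```

```text
t 29.6833 pos [420.6 307.9 215.9] head 99.9 F [ 0.3 -0.9 -1.1] w 30.0 gf 44.999492168426514 j7 -46.0
to (421.5,308,185,99.7) tx -0.00 ty 0.03 tz 0.77 yaw 0.03 (j7~-26) rows 0.7
```

{"fn": "send_rows", "kwargs": {"steps": [{"tx":0,"ty":0.02,"tz":0.3,"yaw":0},{"tx":0,"ty":0.02,"tz":0.6,"yaw":0},{"tx":0,"ty":0.02,"tz":0.8,"yaw":0},{"tx":0,"ty":0.02,"tz":0.95,"yaw":0},{"tx":0,"ty":0.02,"tz":0.95,"yaw":0},{"tx":0,"ty":0.02,"tz":0.95,"yaw":0}]}}

```text
time: 30.23
position: [0.4235, 0.3067, 0.1801]
ee_rot: [[-0.167, 0.986, 0.0], [0.986, 0.167, -0.002], [-0.002, -0.0, -1.0]]
force: [-1.1, -1.6, 3.5]
gripper_width: 0.323
gripper_force: 45.0
```

{"fn": "send_rows", "kwargs": {"steps": [{"tx":0,"ty":0,"tz":0.05,"yaw":0},{"tx":0,"ty":0,"tz":0.1,"yaw":0},{"tx":0,"ty":0,"tz":0.1,"yaw":0}]}}

```text
time: 30.48
position: [0.4236, 0.308, 0.1764]
ee_rot: [[-0.168, 0.986, 0.002], [0.986, 0.168, 0.0], [0.0, 0.002, -1.0]]
force: [0.4, -2.0, 4.7]
gripper_width: 0.322
gripper_force: 45.0
```

{"fn": "send_rows", "kwargs": {"steps": [{"tx":0,"ty":0,"tz":0.06,"yaw":0},{"tx":0,"ty":0,"tz":0.1,"yaw":0},{"tx":0,"ty":0,"tz":0.14,"yaw":0},{"tx":0,"ty":0,"tz":0.14,"yaw":0},{"tx":0,"ty":0,"tz":0.14,"yaw":0}]}}

```text
time: 30.9
position: [0.4236, 0.3083, 0.1732]
ee_rot: [[-0.168, 0.986, 0.003], [0.986, 0.168, 0.0], [-0.0, 0.003, -1.0]]
force: [-1.5, -5.3, 18.2]
gripper_width: 0.321
gripper_force: 45.0
```

{"fn": "send_rows", "kwargs": {"steps": [{"tx":0,"ty":0,"tz":-0.1,"yaw":0},{"tx":0,"ty":0,"tz":-0.25,"yaw":0},{"tx":0,"ty":0,"tz":-0.4,"yaw":0},{"tx":0,"ty":0,"tz":-0.7,"yaw":0},{"tx":0,"ty":0,"tz":-1.2,"yaw":0},{"tx":0,"ty":0,"tz":-1.2,"yaw":0}]}}

```text
time: 31.4
position: [0.4235, 0.3105, 0.2208]
ee_rot: [[-0.169, 0.986, 0.004], [0.986, 0.169, 0.005], [0.005, 0.005, -1.0]]
force: [0.9, 0.9, -0.1]
gripper_width: 0.32
gripper_force: 45.0
```

```bash
python3 - <<'E'
from h import *
st(); go(545.3,163,110,1.2)
E
```

```text
t 31.4 pos [423.5 310.5 220.8] head 99.8 F [ 0.9  0.9 -0.1] w 29.8 gf 44.99968349933624 j7 -46.0
to (545.3,163,110,1.2) tx -4.16 ty 2.36 tz 2.76 yaw -13.57 (j7~75) rows 11.5
```

{"fn": "send_rows", "kwargs": {"steps": [{"tx":-0.7,"ty":0.4,"tz":0,"yaw":-0.5},{"tx":-1.4,"ty":0.8,"tz":0,"yaw":-1.6},{"tx":-2.1,"ty":1.2,"tz":0,"yaw":-2.8},{"tx":-2.8,"ty":1.6,"tz":0,"yaw":-4},{"tx":-3.5,"ty":2,"tz":0,"yaw":-5.2},{"tx":-4.16,"ty":2.36,"tz":0.3,"yaw":-6.4},{"tx":-4.16,"ty":2.36,"tz":1,"yaw":-7.6},{"tx":-4.16,"ty":2.36,"tz":1.8,"yaw":-8.8},{"tx":-4.16,"ty":2.36,"tz":2.7,"yaw":-10},{"tx":-4.16,"ty":2.36,"tz":2.76,"yaw":-13.57},{"tx":-4.16,"ty":2.36,"tz":2.76,"yaw":-13.57},{"tx":-4.16,"ty":2.36,"tz":2.76,"yaw":-13.57},{"tx":-4.16,"ty":2.36,"tz":2.76,"yaw":-13.57},{"tx":-4.16,"ty":2.36,"tz":2.76,"yaw":-13.57},{"tx":-4.16,"ty":2.36,"tz":2.76,"yaw":-13.57}]}}

```text
time: 32.65
position: [0.5436, 0.1602, 0.1074]
ee_rot: [[-1.0, -0.017, -0.001], [-0.017, 1.0, 0.001], [0.001, 0.001, -1.0]]
force: [0.1, 0.4, -0.0]
gripper_width: 0.317
gripper_force: 45.0
```

```bash
python3 - <<'E'
from h import *
st(); p=optics.camera_params("wrist"); im=optics.read_camera("wrist"); cv2.imwrite("pics/w14.png",im)
go(545.3,163,48,1.2)
# board outline: edges via white mask, cast on z=.012
m=(im.min(2)>185).astype(np.uint8)*255
for c in comps(m,3000): print(cv2.boundingRect(c),np.round([cast("wrist",q[0],.012,p)[:2]*1000 for q in cv2.approxPolyDP(c,8,True)],0).tolist())
E
```

```text
t 32.65 pos [543.6 160.2 107.4] head -179.0 F [ 0.1  0.4 -0. ] w 29.5 gf 44.999645948410034 j7 36.0
to (545.3,163,48,1.2) tx -0.04 ty 0.07 tz 1.49 yaw -0.03 (j7~75) rows 1.4
(0, 143, 341, 188) [[471.0, 179.0], [476.0, -65.0], [621.0, -93.0], [623.0, -20.0], [597.0, 12.0], [595.0, 102.0], [574.0, 120.0], [482.0, 119.0], [479.0, 179.0]]
(567, 0, 73, 100) [[379.0, 331.0], [404.0, 328.0], [421.0, 337.0], [435.0, 352.0], [438.0, 386.0], [378.0, 370.0]]
```

View pics/w14.png

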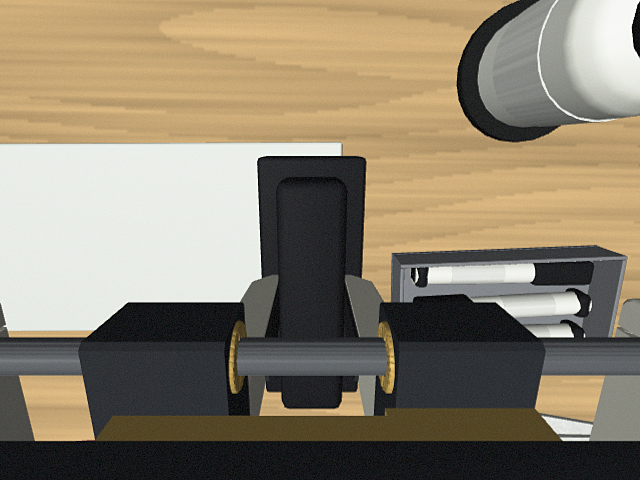

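{"fn": "send_rows", "kwargs": {"steps": [{"tx":-0.06,"ty":0.02,"tz":0.7,"yaw":0},{"tx":-0.06,"ty":0.02,"tz":1.2,"yaw":0},{"tx":-0.06,"ty":0.02,"tz":1.5,"yaw":0},{"tx":-0.06,"ty":0.02,"tz":1.58,"yaw":0},{"tx":-0.06,"ty":0.02,"tz":1.62,"yaw":0},{"tx":-0.06,"ty":0.02,"tz":1.64,"yaw":0},{"tx":-0.06,"ty":0.02,"tz":1.64,"yaw":0}]}}

```text
time: 33.28
position: [0.5466, 0.1612, 0.0434]
ee_rot: [[-1.0, -0.019, 0.001], [-0.019, 1.0, 0.0], [-0.001, 0.0, -1.0]]
force: [-0.9, 0.7, 2.6]
gripper_width: 0.318
gripper_force: 45.0
```

```bash
python3 - <<'E'
from h import *
st(); go(552,-171,43,1.2)
E
```

```text
t 33.2833 pos [546.6 161.2  43.4] head -178.9 F [-0.9  0.7  2.6] w 29.6 gf 45.00069737434387 j7 31.0
to (552,-171,43,1.2) tx 0.03 ty -8.31 tz 0.01 yaw -0.01 (j7~108) rows 8.0
```

{"fn": "send_rows", "kwargs": {"steps": [{"tx":0,"ty":0,"tz":0.04,"yaw":0},{"tx":0,"ty":0,"tz":0.06,"yaw":0},{"tx":0,"ty":0,"tz":0.06,"yaw":0}]}}

```text
time: 33.53
position: [0.5466, 0.1612, 0.0433]
ee_rot: [[-1.0, -0.019, 0.002], [-0.019, 1.0, -0.001], [-0.002, -0.001, -1.0]]
force: [-4.8, -3.6, 16.4]
gripper_width: 0.321
gripper_force: 45.0
```

{"fn": "send_rows", "kwargs": {"steps": [{"tx":0,"ty":-0.1,"tz":0,"yaw":0},{"tx":0,"ty":-0.3,"tz":0,"yaw":0},{"tx":0,"ty":-0.5,"tz":0,"yaw":0},{"tx":0,"ty":-0.75,"tz":0,"yaw":0},{"tx":0,"ty":-1,"tz":0,"yaw":0},{"tx":0,"ty":-1.25,"tz":0,"yaw":0},{"tx":0,"ty":-1.5,"tz":0,"yaw":0},{"tx":0,"ty":-1.75,"tz":0,"yaw":0}]}}

```text
time: 34.2
position: [0.551, 0.0958, 0.0435]
ee_rot: [[-1.0, -0.021, 0.009], [-0.021, 1.0, 0.009], [-0.009, 0.009, -1.0]]
force: [0.7, 4.4, 9.4]
gripper_width: 0.318
gripper_force: 45.0
```

{"fn": "send_rows", "kwargs": {"steps": [{"tx":0,"ty":-0.25,"tz":0,"yaw":0},{"tx":0.01,"ty":-0.5,"tz":0,"yaw":0},{"tx":0.02,"ty":-0.75,"tz":0,"yaw":0},{"tx":0.03,"ty":-1,"tz":0,"yaw":0},{"tx":0.04,"ty":-1.25,"tz":0,"yaw":0},{"tx":0.05,"ty":-1.5,"tz":0,"yaw":0},{"tx":0.06,"ty":-1.75,"tz":0,"yaw":0},{"tx":0.07,"ty":-2,"tz":0,"yaw":0},{"tx":0.08,"ty":-2.25,"tz":0,"yaw":0},{"tx":0.08,"ty":-2.5,"tz":0,"yaw":0},{"tx":0.08,"ty":-2.75,"tz":0,"yaw":0},{"tx":0.08,"ty":-3,"tz":0,"yaw":0},{"tx":0.08,"ty":-3.25,"tz":0,"yaw":0}]}}

```text
time: 35.28
position: [0.551, -0.035, 0.0435]
ee_rot: [[-1.0, -0.021, 0.01], [-0.021, 1.0, 0.007], [-0.01, 0.007, -1.0]]
force: [0.2, 4.9, 10.5]
gripper_width: 0.321
gripper_force: 45.0
```

```bash
python3 - <<'E'
from h import *
st(); go(552,-171,43.4,1.2)
E
```

```text
t 35.2833 pos [551.  -35.   43.5] head -178.8 F [ 0.2  4.9 10.5] w 29.8 gf 45.00679671764374 j7 49.0
to (552,-171,43.4,1.2) tx 0.05 ty -3.40 tz -0.02 yaw 0.00 (j7~108) rows 3.3
```

{"fn": "send_rows", "kwargs": {"steps": [{"tx":0,"ty":-0.25,"tz":0,"yaw":0},{"tx":0.01,"ty":-0.5,"tz":0,"yaw":0},{"tx":0.02,"ty":-0.75,"tz":0,"yaw":0},{"tx":0.03,"ty":-1,"tz":0,"yaw":0},{"tx":0.04,"ty":-1.25,"tz":0,"yaw":0},{"tx":0.05,"ty":-1.5,"tz":0,"yaw":0},{"tx":0.05,"ty":-1.75,"tz":0,"yaw":0},{"tx":0.05,"ty":-2,"tz":0,"yaw":0},{"tx":0.05,"ty":-2.25,"tz":0,"yaw":0},{"tx":0.05,"ty":-2.5,"tz":0,"yaw":0},{"tx":0.05,"ty":-2.75,"tz":0,"yaw":0},{"tx":0.05,"ty":-3,"tz":0,"yaw":0},{"tx":0.05,"ty":-3.2,"tz":0,"yaw":0},{"tx":0.05,"ty":-3.3,"tz":0,"yaw":0},{"tx":0.05,"ty":-3.3,"tz":0,"yaw":0}]}}

```text
time: 36.53
position: [0.5517, -0.1694, 0.0434]
ee_rot: [[-1.0, -0.019, 0.009], [-0.019, 1.0, 0.003], [-0.009, 0.003, -1.0]]
force: [0.7, 2.6, 9.9]
gripper_width: 0.319
gripper_force: 45.0
```

```bash
python3 - <<'E'
from h import *
st(); im=optics.read_camera("wrist"); p=optics.camera_params("wrist"); cv2.imwrite("pics/w15.png",im)
m=(im.min(2)>185).astype(np.uint8)*255
for c in comps(m,3000): print(cv2.boundingRect(c),np.round([cast("wrist",q[0],.012,p)[:2]*1000 for q in cv2.approxPolyDP(c,8,True)],0).tolist())
E
```

```text
t 36.5333 pos [ 551.7 -169.4   43.4] head -178.9 F [0.7 2.6 9.9] w 29.6 gf 45.004650950431824 j7 64.0
(279, 138, 361, 199) [[567.0, 30.0], [474.0, 5.0], [479.0, -189.0], [486.0, -189.0], [488.0, -141.0], [557.0, -140.0], [572.0, -125.0], [571.0, -57.0], [595.0, -27.0], [594.0, 21.0], [571.0, 21.0]]
(0, 0, 210, 132) [[416.0, -325.0], [477.0, -338.0], [463.0, -226.0], [414.0, -232.0]]
```

{"fn": "send_rows", "kwargs": {"steps": [{"tx":0,"ty":0,"tz":-0.2,"yaw":0},{"tx":0,"ty":0,"tz":-0.8,"yaw":0},{"tx":0,"ty":0,"tz":-1.7,"yaw":0},{"tx":0,"ty":0,"tz":-2.5,"yaw":0},{"tx":0,"ty":0,"tz":-2.5,"yaw":0}]}}

```text
time: 37.0
position: [0.5522, -0.1707, 0.1467]
ee_rot: [[-1.0, -0.019, 0.013], [-0.019, 1.0, -0.002], [-0.013, -0.002, -1.0]]
force: [0.6, 1.2, -0.6]
gripper_width: 0.321
gripper_force: 45.0
```

```bash
python3 - <<'E'
from h import *
st(); go(434.5,-311,110,96.7)
E
```

```text
t 37.0 pos [ 552.2 -170.7  146.7] head -178.9 F [ 0.6  1.2 -0.6] w 29.9 gf 44.99975502490997 j7 70.0
to (434.5,-311,110,96.7) tx 3.02 ty -3.45 tz 0.89 yaw 14.07 (j7~42) rows 11.9
```

{"fn": "send_rows", "kwargs": {"steps": [{"tx":0.3,"ty":-0.35,"tz":0,"yaw":1.1},{"tx":0.6,"ty":-0.7,"tz":0,"yaw":2.3},{"tx":0.9,"ty":-1.05,"tz":0,"yaw":3.4},{"tx":1.2,"ty":-1.4,"tz":0,"yaw":4.6},{"tx":1.5,"ty":-1.75,"tz":0,"yaw":5.8},{"tx":1.8,"ty":-2.1,"tz":0,"yaw":7},{"tx":2.1,"ty":-2.45,"tz":0.1,"yaw":8.2},{"tx":2.4,"ty":-2.8,"tz":0.3,"yaw":9.4},{"tx":2.7,"ty":-3.1,"tz":0.5,"yaw":10.6},{"tx":3.02,"ty":-3.45,"tz":0.7,"yaw":11.8},{"tx":3.02,"ty":-3.45,"tz":0.89,"yaw":13},{"tx":3.02,"ty":-3.45,"tz":0.89,"yaw":14.07},{"tx":3.02,"ty":-3.45,"tz":0.89,"yaw":14.07},{"tx":3.02,"ty":-3.45,"tz":0.89,"yaw":14.07}]}}

```text
time: 38.17
position: [0.4298, -0.3115, 0.1043]
ee_rot: [[-0.12, 0.993, 0.0], [0.993, 0.12, -0.0], [-0.0, 0.0, -1.0]]
force: [1.6, -0.4, -0.9]
gripper_width: 0.319
gripper_force: 45.0
```

```bash
python3 - <<'E'
from h import *
st(); go(434.5,-311,35.5,96.7)
E
```

```text
t 38.1667 pos [ 429.8 -311.5  104.3] head 96.9 F [ 1.6 -0.4 -0.9] w 29.6 gf 44.999991059303284 j7 16.0
to (434.5,-311,35.5,96.7) tx -0.00 ty 0.12 tz 1.72 yaw 0.03 (j7~42) rows 1.7
```

{"fn": "send_rows", "kwargs": {"steps": [{"tx":0,"ty":0.12,"tz":0.7,"yaw":0},{"tx":0,"ty":0.12,"tz":1.3,"yaw":0},{"tx":0,"ty":0.12,"tz":1.6,"yaw":0},{"tx":0,"ty":0.12,"tz":1.73,"yaw":0},{"tx":0,"ty":0.12,"tz":1.73,"yaw":0},{"tx":0,"ty":0.12,"tz":1.73,"yaw":0}]}}

```text
time: 38.67
position: [0.4352, -0.311, 0.0355]
ee_rot: [[-0.119, 0.993, 0.001], [0.993, 0.119, -0.0], [-0.0, 0.001, -1.0]]
force: [0.3, 0.1, -1.6]
gripper_width: 0.318
gripper_force: 45.0
```

{"fn": "send_rows", "kwargs": {"fingers": 0.6, "steps": [{"tx":0,"ty":0,"tz":0,"yaw":0},{"tx":0,"ty":0,"tz":0,"yaw":0},{"tx":0,"ty":0,"tz":0,"yaw":0},{"tx":0,"ty":0,"tz":0,"yaw":0},{"tx":0,"ty":0,"tz":0,"yaw":0},{"tx":0,"ty":0,"tz":-1,"yaw":0},{"tx":0,"ty":0,"tz":-2,"yaw":0},{"tx":0,"ty":0,"tz":-3,"yaw":0},{"tx":0,"ty":0,"tz":-4,"yaw":0},{"tx":0,"ty":0,"tz":-4,"yaw":0}]}}

```text
time: 39.5
position: [0.4392, -0.3127, 0.2029]
ee_rot: [[-0.117, 0.993, 0.013], [0.993, 0.117, -0.008], [-0.01, 0.012, -1.0]]
force: [1.2, 0.9, 0.9]
gripper_width: 0.598
gripper_force: 0.0
```

{"fn": "send_rows", "kwargs": {"steps": [{"tx":-1,"ty":0,"tz":0,"yaw":0},{"tx":-2,"ty":0,"tz":0,"yaw":0},{"tx":-3,"ty":0,"tz":0,"yaw":0},{"tx":-4,"ty":0,"tz":0,"yaw":0},{"tx":-5,"ty":0,"tz":0,"yaw":0},{"tx":-5,"ty":0,"tz":0,"yaw":0}]}}

```text
time: 40.0
position: [0.4543, -0.5196, 0.1925]
ee_rot: [[-0.105, 0.994, -0.002], [0.994, 0.105, -0.006], [-0.006, -0.003, -1.0]]
force: [-0.7, -0.3, 0.4]
gripper_width: 0.603
gripper_force: 0.0
```

```bash
python3 - <<'E'
from h import *
st(); im=optics.read_camera("top"); sc=optics.read_camera("scene")
a=cv2.resize(im[140:360,140:480],None,fx=2,fy=2,interpolation=cv2.INTER_CUBIC); b=cv2.resize(sc[180:390,190:500],(0,0),fx=1.2,fy=1.2)
cv=np.zeros((a.shape[0]+160,800,3),np.uint8); cv=np.zeros((600,800,3),np.uint8)
a=cv2.resize(a,(520,336)); cv[:336,:520]=a; cv[344:596,:372]=b
cv[344:596,380:716]=cv2.resize(optics.read_camera("wrist"),(336,252)); cv2.imwrite("pics/fin.png",cv)
d=(im.max(2)<70).astype(np.uint8)*255
for c in comps(d,100,(397,305,466,346)): print("eraser",world_rect(c,.04))
E
```

```text
t 40.0 pos [ 454.3 -519.6  192.5] head 96.1 F [-0.7 -0.3  0.4] w 56.0 gf 0.0 j7 36.0
eraser [ 438.1 -303.   131.4   51.7  -83.3]
```

```bash
python3 - <<'E'
from h import *
im0=cv2.imread("pics/top0.png"); im1=optics.read_camera("top")
d=cv2.absdiff(im0,im1).max(2); m=(d>45).astype(np.uint8)*255
for c in comps(m,15): print(cv2.boundingRect(c))
E
```

```text
(611, 473, 23, 7)
(606, 455, 7, 11)
(629, 447, 11, 33)
(616, 446, 13, 7)
(569, 426, 71, 54)
(539, 282, 101, 154)
(307, 272, 13, 33)
(166, 264, 47, 7)
(246, 256, 19, 45)
(165, 253, 33, 7)
(333, 252, 11, 54)
(303, 251, 10, 20)
(199, 251, 18, 7)
(409, 250, 47, 16)
(360, 250, 15, 53)
(168, 243, 30, 5)
(200, 241, 17, 7)
```

```bash
python3 -c "
from cell import r
print(r.hand_in())"
```

```text
the job is handed in; nothing more can be done
None
```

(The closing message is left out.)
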